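# Unhook the climate logger from its rack holder and dock it for read-out

### The job

Take the climate logger down from its holder on the cheese rack: push it up against the sprung head bar just far enough for its foot to clear the toe bar, swing the foot out towards you while holding it up, and draw its hanging tab down from behind the head bar. Then stand it upright and fully home in the reader dock and let go. Be gentle with the holder and the dock, never pushing harder than about 25 newtons, and leave the two loose cheeses and the brush where they are.

Things in the scene. Friction and masses are not known exactly. Their poses are not given: they have to be found in the camera images.
- logger_mid (a point): Centre of the case of the climate logger: a white box 34 (x) x 54 (y) x 120 (z) mm, 0.16 to 0.29 kg, display on -x; 60 mm above its foot, 60 below its flat top (the shoulder). An orange hanging tab 6 (x) x 28 (y) x 36 (z) mm stands on the shoulder, flush with the +x (rear) face. Grip across the 54 mm width, from the front and above (about 45 degrees): head bar and rack are above and behind.
- rack: Pine bench rack, 225 mm high, 400 wide, cheeses on top, fixed. Origin on the bench under the centre of the logger's place; -x is the front, towards the worker; z up. Its wooden front rail is 61 mm behind the origin, 145 to 205 mm up. The steel holder on its front has a ledge, a back plate 1.5 mm behind the case (to 100 mm above the ledge), and a yoke with a toe bar and a sprung head bar.
- ledge (a point): Centre of the top of the holder's ledge (40 mm deep, 34 wide, 70 mm above the bench) under the logger's foot; axes as the rack; only bench below. The yoke is clamped by hand anywhere in a 15 mm range of height, not measured: it must be felt. The shoulder meets the head bar after 4 to 19 mm of lift; the foot clears the toe bar 4 mm later, and the head bar bottoms 8 mm after first touch.
- toe_bar (a point): Inner (rear) face of the yoke's toe bar, at ledge height, mid-length; 19.5 mm in front of the ledge's centre, 2.5 mm in front of the foot; axes as the rack. The bar is 66 mm long (y) and 4.5 thick (x). Its top is 8 to 23 mm above this point, depending on where the yoke is clamped. With less lift than that the foot jams on it.
- head_bar (a point): Point straight under the front lower edge of the sprung head bar, at the logger's shoulder height at rest; axes as the rack. The bar (50 mm in y, 5 in x, 8 high) lies from this x to 5 mm behind it, 2.5 mm in front of the tab, 4 to 19 mm above this point. It yields upward from 4 N, 0.8 N per mm: about 7 N where the foot clears, 10.5 N at its hard stop. Hold it up while swinging.
- tab_space (a point): Middle of the free space behind the hanging tab, 41 mm deep to the rack's front rail; axes as the rack. Tilting the lifted logger 0.4 rad about the head bar's front lower edge (foot to -x, tab back into this space; the foot first sinks 1 mm) brings the whole foot in front of the toe bar; the tab, 36 mm long, is then drawn down from behind the head bar.
- dock_floor (a point): Centre of the floor of the pocket in the reader dock, a fixed black block 84 (x) x 110 (y) x 36 (z) mm. The pocket is 37 (x) x 57 (y) mm, open upward, 26 deep with a 4 mm lead-in chamfer; floor 10 mm above the bench. The logger stands in it foot down, case x and y along the dock's (either way round), the foot resting on this point. z up; -x, with a grey strip and green lamp, faces the worker.
- cheese_a_mid (a point): Centre of a loose cream cheese wheel, 110 mm across and 50 mm high, on the bench by the left post of the rack. Leave alone.
- cheese_b_mid (a point): Centre of a loose grey cheese wheel, 84 mm across and 45 mm high, on the bench to the right of the dock. Leave alone.
- brush_mid (a point): Centre of a loose wooden cheese brush lying bristles down, 150 (x) x 50 (y) x 38 (z) mm. Leave alone.

How it is judged:
By the outcome, as a careful person would: the job done as asked, in the order asked, and still so for the second after the job is handed in, with the robot touching nothing.
It also fails if it takes over 61 s, if anything falls off the work surface, if the arm or the gripper's body presses on something with over 40 N, if the wrist force passes 120 N, or if a joint passes its speed limit or range.

### The arm

A 6-joint arm with a two-finger parallel gripper is mounted at the origin on the work surface. World frame = base frame: x ahead of the robot, y to its left, z up, the work surface at z = 0. Lengths are in m, angles in rad, forces in N, time in s.
With the tool pointing down it reaches from about 0.25 to 0.725 m from the base axis. Payload 4 kg.
Tool frame: the origin (TCP) lies on the centre line of the jaws, within the pads' length; the fingertips stand 17 mm ahead of it and the grasp point (between the pads) lies 2 mm behind it; z points along the fingers, y is the line along which they close (so a half turn about z gives the same grasp; the last joint's range is limited). The gripper opens to 85 mm and grips with 20 to 120 N. Pads are 22 mm wide; open, the fingers measure 114 mm over their backs; the gripper's body (76 mm by 85 mm) begins 54 mm behind the grasp point. The pads swing forward as they close: fully open they stand 13 mm farther back than shut.
Start: joints at [1.341, 0.241, 0.005, 1.335, 0, 1.571], TCP at [0.114, 0.487, 0.248] pointing down, gripper open.
Joint ranges: [-2.72, 2.72], [-1.05, 1.87], [-1.09, 1.28], [-1.99, 2.15], [-1.42, 1.44], [-3.14, 3.14]. Speed limits (rad/s): [2.79, 2.79, 3.14, 3.14, 3.14, 3.14].

### API

Orientations are given as a unit quaternion [x, y, z, w].
In Python, from workcell import get_obs, imaging, order gives the robot as it stands.
- The arm moves only by the tool apply_moves, never from a script. Its argument "targets" is a list that holds one entry, the list of rows, each a list of 5 numbers: the shift along the world's x, y, z in units of 40 mm (1.0 is 40 mm), then the turn about the world's z in degrees, then the gripper command: -1 is shut, 1 is fully open, values between are in proportion. In form: [[[dx, dy, dz, turn, fingers], ...]]. A call has 1 to 8 rows; each row shifts and turns the commanded pose from where the row before left it; what a row does not reach is not made up. A row lasts 1/12 s, in which the tool goes at most 41.7 mm and 7.16 degrees, less where a joint would pass 70% of its speed; a pose out of reach is approached as far as the arm can. A call is refused whole if a number of a shift passes 1 or a number of a turn 7.16, either way. A call with a gripper value outside its range is refused whole. The fingers move at their own pace and stop on an object; the grip force is fixed at half the most. Time passes only in rows, so rows that do not move let the fingers close. It gives the time, the measured TCP pose, the force, the opening and the grip force at its end, in the units of the state.
- get_obs(): the state, without advancing time (a new reading comes with each control period).
- imaging.camera(name): name is "scene" or "top" or "wrist"; returns (picture, depth): 384x512x3 uint8, blue, green, red; 384x512 float32, m along the optical axis (not along the pixel's ray), 0 where there is no reading.
- imaging.get_calibration(name): a dict with "camera_matrix" (3x3 intrinsics, pixels), "eye" and "rotation" of the camera in the world; the wrist camera has in their place "hand_eye" (4x4, takes a point from camera to tool coordinates, whose origin is the TCP and whose axes are the flange's). Camera axes: x right, y down, z forward; pixel columns grow to the right and rows downward; lengths in m; the calibration is good to about 2 mm. A picture is of the moment at which its call begins: read the wrist's pose just before it. get_calibration takes no time and is no camera call.
- order.job_done(): hands the job in; it is judged then, once.
The state is a dict: "clock": time; "joint_pos": joint angles; "joint_vel": joint speeds; "tau": joint torques, N m; "eef_pos": TCP position; "tool_rot": TCP orientation; "ft_force": force on the tool from outside, world axes, zero at the start; "ft_torque": the same for the moment, N m; "grip_width": finger opening in m; "grasp_force": force on a finger pad.
Only numpy, scipy, OpenCV 4.12 (cv2) and the standard library are available. Lean on these libraries where they do the work, as an engineer would, in place of code of your own. Each camera call takes 0.05 s, during which the arm holds its last target. There are 200 camera calls.

## Working session

There is one attempt and no reset: what is moved stays moved. The work goes in short steps, Python scripts to look and compute and a tool call to move; the robot and the scene stay as the last step left them, time stands still between calls to the robot, and variables do not carry over. Pictures are saved under pics/ and viewed, at most 10 in all, crops included, and the job is handed in when it is done.

Besides the shell and the picture viewer there is one more tool, called after "Request:" as name([rows], argument=value, ...), one row to a line, values as JSON. apply_moves: Moves the arm, as the interface text tells. Its arguments: {"type":"object","properties":{"targets":{"type":"array","items":{"type":"array","items":{"type":"array","items":{"type":"number"}}}}},"required":["targets"]}

```bash
ls; mkdir -p pics; cat > h.py <<'E'
import numpy as np, cv2
from scipy.spatial.transform import Rotation as R
from workcell import get_obs, imaging, order
def cam(name):
    o=get_obs(); c=imaging.get_calibration(name); p,d=imaging.camera(name)
    K=np.array(c["camera_matrix"])
    if name=="wrist":
        T=np.eye(4);T[:3,:3]=R.from_quat(o["tool_rot"]).as_matrix();T[:3,3]=o["eef_pos"];T=T@np.array(c["hand_eye"])
    else:
        T=np.eye(4);T[:3,:3]=np.array(c["rotation"]);T[:3,3]=c["eye"]
    v,u=np.mgrid[:d.shape[0],:d.shape[1]]
    P=np.stack([(u-K[0,2])/K[0,0]*d,(v-K[1,2])/K[1,1]*d,d],-1)@T[:3,:3].T+T[:3,3]
    P[d==0]=np.nan
    return p,d,P,T,K
E
python3 - <<'E'
from h import *
print(get_obs())
for n in["scene","top","wrist"]:
    p,d,P,T,K=cam(n); np.savez(f"/tmp/{n}.npz",p=p,d=d,P=P); print(n,T.round(3).tolist(),K[0,0])
    cv2.imwrite(f"pics/{n}0.png",p)
a=[cv2.imread(f"pics/{n}0.png") for n in("scene","top")]
E
```

```text
pics
{'clock': 0.0, 'joint_pos': array([ 1.34100279e+00,  2.41445425e-01,  3.72281563e-03,  1.33516799e+00,
       -7.29498658e-06,  1.57079514e+00]), 'joint_vel': array([ 0.00128126, -0.0002741 ,  0.00069574,  0.00108705, -0.00094176,
       -0.00039205]), 'tau': array([ 2.18164896e-04, -3.72315431e+01,  2.52408904e+01,  1.68900867e-02,
        1.28231059e-04, -4.05188576e-07]), 'eef_pos': array([0.11375706, 0.48628672, 0.24739615]), 'tool_rot': array([ 1.14643485e-01,  9.93406148e-01, -1.04064836e-03, -1.16425000e-04]), 'ft_force': array([-0.5280417 , -0.25054622,  0.2519407 ]), 'ft_torque': array([ 0.01321429, -0.02870708,  0.01241542]), 'grasp_force': 0.0, 'grip_width': 0.08544624229024272}Traceback (most recent call last):
  File "<stdin>", line 4, in <module>
  File "h.py", line 10, in cam
    T=np.eye(4);T[:3,:3]=np.array(c["rotation"]);T[:3,3]=c["eye"]
                ~^^^^^^^
ValueError: could not broadcast input array from shape (4,) into shape (3,3)
```

```bash
sed -i 's/T\[:3,:3\]=np.array(c\["rotation"\])/T[:3,:3]=R.from_quat(c["rotation"]).as_matrix()/' h.py
python3 - <<'E'
from h import *
for n in["scene","top","wrist"]:
    p,d,P,T,K=cam(n); np.savez(f"/tmp/{n}.npz",p=p,d=d,P=P); print(n,T.round(3).tolist(),K[0,0])
    cv2.imwrite(f"pics/{n}0.png",p)
E
```

```text
scene [[0.414, 0.717, -0.561, 1.174], [0.91, -0.317, 0.268, -0.394], [0.014, -0.621, -0.783, 1.056], [0.0, 0.0, 0.0, 1.0]] 380.2504851490204
top [[0.074, -0.973, 0.22, 0.292], [-0.997, -0.071, 0.02, -0.072], [-0.003, -0.221, -0.975, 1.148], [0.0, 0.0, 0.0, 1.0]] 347.60248201868455
wrist [[0.227, 0.93, 0.29, 0.04], [0.974, -0.216, -0.069, 0.504], [-0.002, 0.298, -0.955, 0.372], [0.0, 0.0, 0.0, 1.0]] 332.659803700633
```

View pics/scene0.png

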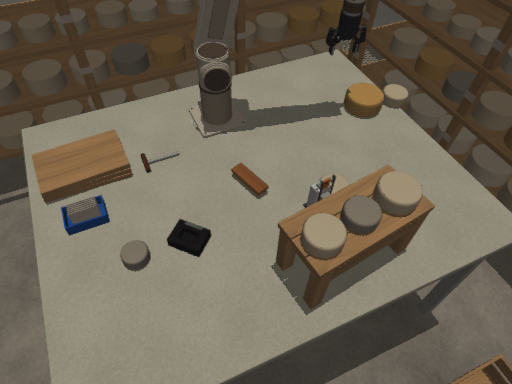

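View pics/top0.png

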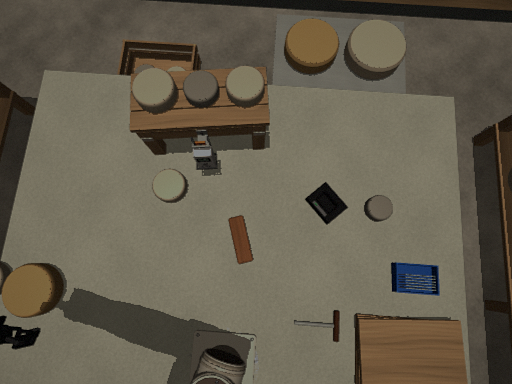

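```bash
python3 - <<'E'
from h import *
z=np.load("/tmp/top.npz");P=z["P"];p=z["p"]
for y in range(120,180,6): print(y,[tuple((P[y,x]*1000).round()) for x in (185,195,200,205,212,220)])
print("dock")
for q in [(327,203),(308,203),(325,185),(346,206),(327,221),(169,185),(378,208),(240,240)]: print(q,P[q[1],q[0]].round(3))
print("rack top", P[126,133].round(3),P[122,266].round(3),P[110,190].round(3))
big=cv2.resize(p[60:225,120:350],None,fx=3.4,fy=3.4,interpolation=cv2.INTER_CUBIC);cv2.imwrite("pics/topc.png",big)
s=np.load("/tmp/scene.npz")["p"]
cv2.imwrite("pics/scenec.png",cv2.resize(s[160:300,270:450],None,fx=4.2,fy=4.2,interpolation=cv2.INTER_CUBIC))
E
```

```text
120 [(np.float64(688.0), np.float64(152.0), np.float64(226.0)), (np.float64(691.0), np.float64(124.0), np.float64(224.0)), (np.float64(692.0), np.float64(110.0), np.float64(225.0)), (np.float64(693.0), np.float64(96.0), np.float64(224.0)), (np.float64(694.0), np.float64(76.0), np.float64(225.0)), (np.float64(696.0), np.float64(53.0), np.float64(226.0))]
126 [(np.float64(670.0), np.float64(150.0), np.float64(225.0)), (np.float64(674.0), np.float64(123.0), np.float64(222.0)), (np.float64(675.0), np.float64(109.0), np.float64(221.0)), (np.float64(675.0), np.float64(94.0), np.float64(224.0)), (np.float64(678.0), np.float64(74.0), np.float64(221.0)), (np.float64(681.0), np.float64(52.0), np.float64(217.0))]
132 [(np.float64(667.0), np.float64(157.0), np.float64(188.0)), (np.float64(671.0), np.float64(129.0), np.float64(184.0)), (np.float64(669.0), np.float64(112.0), np.float64(192.0)), (np.float64(672.0), np.float64(99.0), np.float64(186.0)), (np.float64(677.0), np.float64(80.0), np.float64(178.0)), (np.float64(680.0), np.float64(56.0), np.float64(174.0))]
138 [(np.float64(717.0), np.floa
[... 2075 characters left out ...]
4(1.0))]
174 [(np.float64(588.0), np.float64(184.0), np.float64(3.0)), (np.float64(589.0), np.float64(149.0), np.float64(5.0)), (np.float64(592.0), np.float64(133.0), np.float64(1.0)), (np.float64(593.0), np.float64(116.0), np.float64(2.0)), (np.float64(595.0), np.float64(92.0), np.float64(1.0)), (np.float64(597.0), np.float64(65.0), np.float64(-1.0))]
dock
(327, 203) [ 0.521 -0.301  0.008]
(308, 203) [ 0.518 -0.239  0.002]
(325, 185) [ 0.576 -0.288  0.033]
(346, 206) [ 0.511 -0.358  0.034]
(327, 221) [ 0.457 -0.298  0.033]
(169, 185) [0.535 0.22  0.051]
(378, 208) [ 0.509 -0.457  0.045]
(240, 240) [ 0.376 -0.023  0.037]
rack top [0.66  0.298 0.224] [ 0.699 -0.078  0.227] [0.722 0.143 0.222]
```

View pics/topc.png

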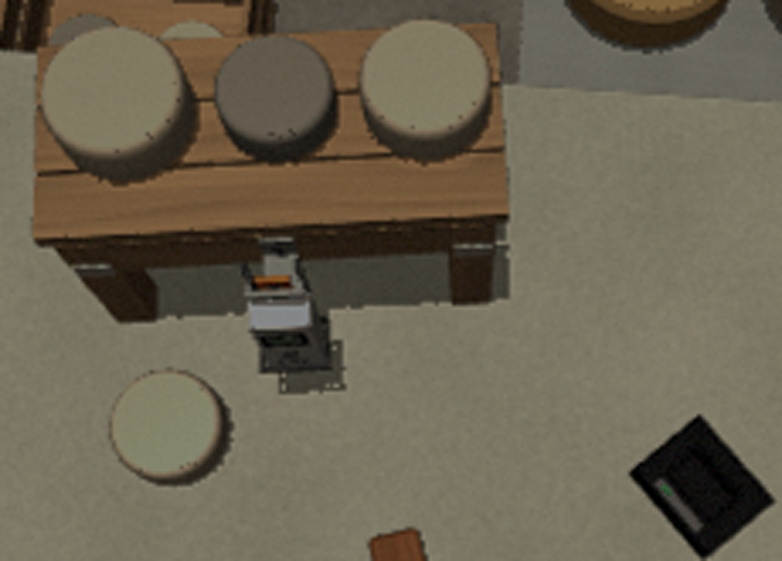

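View pics/scenec.png

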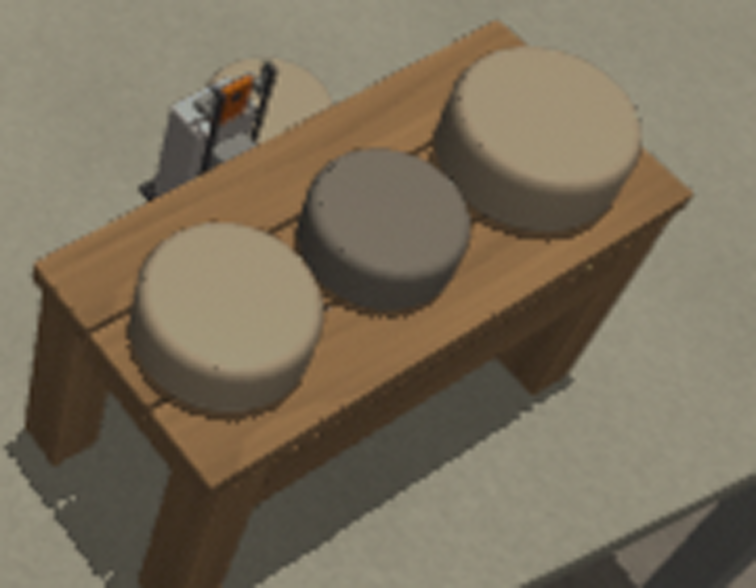

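Request:
apply_moves([
  [[0.6,-0.7,0.1,2.4,1],[0.6,-0.7,0.1,2.4,1],[0.6,-0.7,0.1,2.4,1],[0.6,-0.7,0.1,2.4,1],[0.6,-0.7,0.1,2.4,1],[0.6,-0.7,0.1,2.4,1],[0.6,-0.7,0.1,2.4,1],[0.6,-0.7,0.1,2.3,1]],
])

```text
clock: 0.87
eef_pos: [0.3066, 0.2613, 0.2805]
tool_rot: [-0.053, 0.999, 0.0, 0.0]
ft_force: [0.3, 0.4, -0.4]
grip_width: 0.0853
grasp_force: 0.0
```

Request:
apply_moves([
  [[0.75,-0.7,0.1,0,1],[0.75,-0.7,0.1,0,1],[0.75,-0.7,0.1,0,1],[0.75,-0.7,0.1,0,1],[0.75,-0.7,0.1,0,1],[0.75,-0.7,0.1,0,1],[0,0,0,0,1]],
])

```text
clock: 1.45
eef_pos: [0.4905, 0.0902, 0.3039]
tool_rot: [-0.048, 0.999, -0.001, 0.001]
ft_force: [-0.6, 1.7, 0.1]
grip_width: 0.0855
grasp_force: 0.0
```

```bash
python3 - <<'E'
from h import *
o=get_obs();print(o["clock"],o["eef_pos"],o["tool_rot"],o["joint_pos"].round(3))
p,d,P,T,K=cam("wrist");np.savez("/tmp/w1.npz",p=p,d=d,P=P)
cv2.imwrite("pics/w1.png",cv2.resize(p,(800,600)))
E
```

```text
1.45 [0.49046836 0.09016643 0.30393724] [-0.04799845  0.99884594 -0.00108835  0.00132287] [ 0.183  0.22   0.122  1.471 -0.003  0.087]
```

View pics/w1.png

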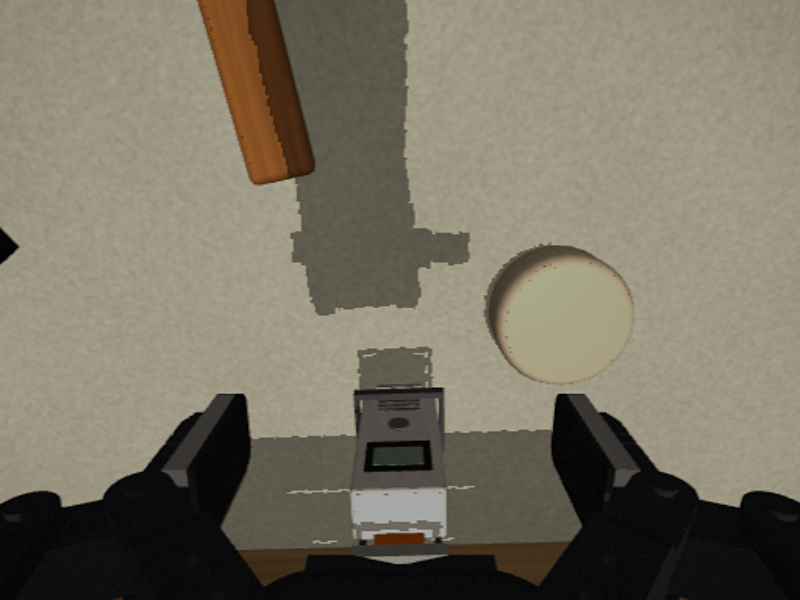

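Request:
apply_moves([
  [[0,-0.1,0.8,0,1],[0,-0.1,0.8,0,1],[0,-0.1,0.8,0,1],[0,-0.1,0.8,0,1],[0,-0.1,0.6,0,1],[0,0,0.4,0,1],[0,0,0.4,0,1],[0,0,0,0,1]],
])

```text
clock: 2.17
eef_pos: [0.4856, 0.0757, 0.4913]
tool_rot: [-0.052, 0.999, 0.0, 0.003]
ft_force: [-0.9, 1.0, -0.4]
grip_width: 0.0855
grasp_force: 0.0
```

```bash
python3 - <<'E'
from h import *
o=get_obs();print(o["clock"],o["eef_pos"],o["tool_rot"].round(3),o["joint_pos"].round(3))
E
```

```text
2.1667 [0.48563767 0.07574324 0.49125538] [-0.052  0.999  0.     0.003] [0.155 0.275 0.686 1.977 0.    0.05 ]
```

Request:
apply_moves([
  [[0,0,0.4,0,1],[0,0,0.4,0,1],[0,0,0.4,0,1],[0,0,0.4,0,1],[0,0,0.4,0,1],[0,0,0.4,0,1],[0,0,0.4,0,1],[0,0,0,0,1]],
])

```text
clock: 2.83
eef_pos: [0.4706, 0.0726, 0.5602]
tool_rot: [-0.052, 0.998, 0.002, 0.023]
ft_force: [-0.4, 0.4, 0.4]
grip_width: 0.0856
grasp_force: 0.0
```

```bash
python3 - <<'E'
from h import *
o=get_obs();print(o["clock"],o["eef_pos"],o["tool_rot"].round(3),o["joint_pos"].round(3))
E
```

```text
2.8333 [0.47062047 0.07263845 0.56017944] [-0.052  0.998  0.002  0.023] [0.153 0.299 0.924 2.149 0.    0.049]
```

Request:
apply_moves([
  [[0.2,0,-0.5,0,1],[0.2,0,-0.5,0,1],[0.1,0,-0.5,0,1],[0,0,-0.5,0,1],[0,0,0,0,1]],
])

```text
clock: 3.25
eef_pos: [0.4904, 0.0724, 0.4731]
tool_rot: [-0.052, 0.999, 0.002, 0.016]
ft_force: [0.3, 0.2, -0.8]
grip_width: 0.0851
grasp_force: 0.0
```

```bash
python3 - <<'E'
from h import *
o=get_obs();print(o["clock"],o["eef_pos"],o["tool_rot"].round(4),o["joint_pos"].round(3))
E
```

```text
3.25 [0.49036212 0.07239083 0.47310536] [-0.0516  0.9985  0.0017  0.0163] [0.146 0.241 0.589 1.886 0.    0.043]
```

```bash
python3 - <<'E'
from h import *
z=np.load("/tmp/scene.npz");P=z["P"];p=z["p"]
w=np.load("/tmp/w1.npz");W=w["P"]
# rack yaw from front top edge: use top cam, rack plane z>.215 boundary
t=np.load("/tmp/top.npz")["P"]
edge=[]
for c in range(140,262,4):
    col=t[:,c]; m=np.where((abs(col[:,2]-.224)<.008))[0]
    if len(m): edge.append(col[m.max()])
edge=np.array(edge);k=np.polyfit(edge[:,1],edge[:,0],1);th=-np.arctan(k[0]);print("rack yaw",th,"edge",k)
# case top from wrist: z 0.18..0.2
c,s=np.cos(th),np.sin(th);Rr=np.array([[c,s,0],[-s,c,0],[0,0,1]])
def rep(Q,lab,lo,hi):
    q=Q.reshape(-1,3); q=q[np.isfinite(q[:,0])&(q[:,2]>lo)&(q[:,2]<hi)&(abs(q[:,0]-.61)<.06)&(abs(q[:,1]-.1)<.07)]
    r=q@Rr.T; print(lab,len(r),np.percentile(r,[2,50,98],axis=0).round(4).tolist())
for n,Q in(("w",W),("t",t),("s",P)):
    rep(Q,n+" shoulder",.183,.197); rep(Q,n+" high",.2,.26)
q=t[...];f=W.reshape(-1,3);
f=f[np.isfinite(f[:,0])&(f[:,2]>.09)&(f[:,2]<.18)&(abs(f[:,0]-.59)<.03)&(abs(f[:,1]-.1)<.035)]@Rr.T
print("front face x,y",np.percentile(f,[5,50,95],axis=0).round(4).tolist())
c0=np.array([.605,.105,0])@Rr.T
print("rods scene (rack axes)");
for v in range(172,204,3):
    print(v,[tuple(((P[v,u]@Rr.T-[c0[0],c0[1],0])*1000).round().astype(int).tolist()) for u in (317,319,321,323,329,331,333,335)])
E
```

```text
rack yaw -0.9776753569088673 edge [1.48349191 0.33894105]
w shoulder 2267 [[0.2315, 0.5421, 0.184], [0.2576, 0.5637, 0.189], [0.2844, 0.5863, 0.1952]]
w high 613 [[0.2393, 0.5586, 0.2063], [0.2597, 0.5705, 0.2116], [0.2809, 0.5798, 0.215]]
t shoulder 224 [[0.2313, 0.5422, 0.1836], [0.2554, 0.5631, 0.189], [0.2858, 0.6439, 0.196]]
t high 184 [[0.2339, 0.5593, 0.202], [0.2574, 0.5788, 0.2168], [0.2888, 0.6463, 0.239]]
s shoulder 106 [[0.2381, 0.5429, 0.1838], [0.2739, 0.5634, 0.1902], [0.2911, 0.5954, 0.1955]]
s high 142 [[0.2416, 0.5602, 0.2026], [0.2656, 0.5798, 0.2199], [0.2928, 0.643, 0.2401]]
front face x,y [[0.2292, 0.5401, 0.0907], [0.2506, 0.5501, 0.14], [0.2731, 0.5623, 0.1768]]
rods scene (rack axes)
172 [(-198, -74, 1), (-203, -68, -1), (-208, -62, -1), (-209, -55, 2), (-220, -36, 2), (-223, -30, 3), (-228, -23, 2), (-230, -17, 4)]
175 [(-186, -68, -1), (-185, -60, 5), (-194, -56, -1), (-199, -50, -2), (-163, -20, 51), (-166, -14, 52), (-2, 30, 239), (-175, -2, 51)]
178 [(-172, -62, 0), (-174, -55, 2), (-136, -38, 51), (-142, -32, 48), (4, 22, 228), (-153, -8, 52), (-3, 32, 
[... 315 characters left out ...]
), (23, 17, 201), (-1, 28, 184), (0, 34, 189), (-120, 15, 52), (-123, 21, 52)]
190 [(34, 4, 192), (31, 9, 192), (42, 18, 209), (19, 18, 184), (-5, 30, 167), (2, 37, 180), (-107, 20, 53), (-112, 26, 51)]
193 [(38, 8, 184), (39, 14, 189), (21, 15, 171), (17, 20, 170), (9, 35, 171), (-95, 19, 49), (49, 55, 227), (45, 59, 226)]
196 [(36, 9, 169), (39, 16, 177), (34, 20, 173), (30, 25, 173), (63, 49, 225), (60, 54, 226), (57, 59, 226), (52, 63, 223)]
199 [(34, 11, 153), (38, 18, 162), (24, 20, 149), (82, 40, 226), (73, 54, 226), (71, 59, 227), (68, 63, 227), (66, 68, 228)]
202 [(100, 30, 226), (95, 34, 224), (93, 39, 225), (91, 44, 226), (82, 58, 225), (81, 63, 227), (78, 68, 228), (74, 72, 227)]
```

```bash
python3 - <<'E'
from h import *
P=np.load("/tmp/scene.npz")["P"];W=np.load("/tmp/w1.npz")["P"];t=np.load("/tmp/top.npz")["P"]
edge=[]
for c in range(140,264,4):
    col=t[:,c]; m=np.where((abs(col[:,2]-.224)<.005)&(col[:,0]<.72))[0]
    if len(m): edge.append(col[m.max()])
edge=np.array(edge);k=np.polyfit(edge[:,1],edge[:,0],1);print("rack front edge",k,-np.arctan(k[0]),len(edge))
f=W.reshape(-1,3)
f=f[np.isfinite(f[:,0])&(f[:,2]>.10)&(f[:,2]<.178)&(abs(f[:,0]-.59)<.04)&(abs(f[:,1]-.1)<.03)]
A=np.c_[f[:,1],f[:,2],np.ones(len(f))];m=np.ones(len(f),bool)
for _ in range(6):
    k=np.linalg.lstsq(A[m],f[m,0],rcond=None)[0];r=f[:,0]-A@k;m=abs(r)<.003
print("front face",k,m.sum(),-np.arctan(k[0]))
sh=W.reshape(-1,3);sh=sh[np.isfinite(sh[:,0])&(sh[:,2]>.185)&(sh[:,2]<.194)&(abs(sh[:,0]-.605)<.04)&(abs(sh[:,1]-.1)<.06)]
print(cv2.minAreaRect((sh[:,:2]*1000).astype(np.float32)),np.median(sh[:,2]))
th=.104
c,s=np.cos(th),np.sin(th);Rr=np.array([[c,s,0],[-s,c,0],[0,0,1]])
def rep(Q,lab,lo,hi):
    q=Q.reshape(-1,3);q=q[np.isfinite(q[:,0])]; r=q@Rr.T; r=r[(r[:,2]>lo)&(r[:,2]<hi)&(abs(r[:,0]-.615)<.045)&(abs(r[:,1]-.042)<.05)]
    print(lab,len(r),np.percentile(r,[1,50,99],axis=0).round(4).tolist())
for n,Q in(("w",W),("t",t),("s",P)): rep(Q,n+" shoulder",.185,.194); rep(Q,n+" high",.203,.26);rep(Q,n+" mid",.1,.18)
q=np.r_[P.reshape(-1,3),t.reshape(-1,3),W.reshape(-1,3)];q=q[np.isfinite(q[:,0])]@Rr.T
for lo in range(70,245,10):
    b=q[(q[:,2]*1000>lo)&(q[:,2]*1000<lo+10)&(abs(q[:,0]-.615)<.045)&(abs(q[:,1]-.042)<.05)]
    for side in(-1,1):
        e=b[side*(b[:,1]-.042)>.0285]
        if len(e)>2: print(lo,side,len(e),"x",np.percentile(e[:,0],[10,50,90]).round(3),"y",np.percentile(e[:,1],[10,90]).round(3))
E
```

```text
rack front edge [1.17955993 0.40255546] -0.8675961100476985 31
front face [-0.13025595 -0.00682881  0.61067226] 2375 0.12952669456372295
((616.2415771484375, 101.9007797241211), (40.348655700683594, 54.101707458496094), 7.468664169311523) 0.1890377810389053
w shoulder 2091 [[0.6036, 0.0114, 0.1854], [0.6183, 0.0373, 0.189], [0.6359, 0.0641, 0.193]]
w high 613 [[0.6232, 0.0134, 0.206], [0.6248, 0.0389, 0.2116], [0.629, 0.0617, 0.2151]]
w mid 2467 [[0.6021, 0.0109, 0.1011], [0.6038, 0.0371, 0.1476], [0.6063, 0.0633, 0.1795]]
t shoulder 179 [[0.6018, 0.0108, 0.1858], [0.6161, 0.037, 0.1891], [0.6347, 0.0632, 0.1926]]
t high 130 [[0.6226, 0.0131, 0.2064], [0.6307, 0.0368, 0.2168], [0.6447, 0.0617, 0.2398]]
t mid 189 [[0.6004, 0.01, 0.1019], [0.6028, 0.03, 0.1456], [0.6596, 0.0623, 0.1793]]
s shoulder 89 [[0.6049, 0.0083, 0.1861], [0.6244, 0.0193, 0.1902], [0.6467, 0.0614, 0.1937]]
s high 130 [[0.625, 0.0114, 0.2048], [0.6383, 0.037, 0.2201], [0.6481, 0.0607, 0.2408]]
s mid 212 [[0.6053, 0.0078, 0.104], [0.6354, 0.011, 0.1646], [0.6536, 0.0602, 0.1797]]
80 -1 107 x [0.598 0.605 0.624] y [0.005 0.012]
90 -1 101 x [0.6   0.609 0.629] y [0.005 0.012]
100 -1 22 x [0.605 0.606 0.617] y [0.009 0.013]
110 -1 29 x [0.605 0.608 0.623] y [0.009 0.013]
120 -1 26 x [0.604 0.605 0.621] y [0.009 0.013]
130 -1 34 x [0.605 0.611 0.631] y [0.008 0.013]
140 -1 45 x [0.605 0.609 0.632] y [0.009 0.013]
150 -1 38 x [0.604 0.606 0.633] y [0.009 0.013]
160 -1 52 x [0.605 0.609 0.631] y [0.009 0.013]
170 -1 49 x [0.605 0.607 0.636] y [0.009 0.013]
180 -1 156 x [0.605 0.617 0.633] y [0.01  0.013]
190 -1 14 x [0.616 0.625 0.645] y [0.011 0.013]
200 -1 9 x [0.625 0.626 0.645] y [0.013 0.013]
210 -1 16 x [0.625 0.634 0.644] y [0.012 0.013]
220 -1 3 x [0.64  0.641 0.644] y [0.012 0.013]
230 -1 6 x [0.637 0.641 0.647] y [0.011 0.013]
```

Request:
apply_moves([
  [[0,-0.2,0.6,1.5,1],[0,0,0.6,0,1],[-0.3,0,0.4,0,1],[-0.4,0,0.3,0,1],[-0.4,0,0.3,0,1],[-0.4,0,0.3,0,1],[-0.4,0,0.3,0,1],[-0.4,0,0.3,0,1]],
])

```text
clock: 3.92
eef_pos: [0.396, 0.0642, 0.5845]
tool_rot: [-0.065, 0.997, 0.004, 0.033]
ft_force: [0.5, 0.3, -0.8]
grip_width: 0.0856
grasp_force: 0.0
```

```bash
cat > st.py <<'E'
from h import *
o=get_obs();z=R.from_quat(o["tool_rot"]).as_matrix();q=o["joint_pos"]
print(round(o["clock"],2),o["eef_pos"].round(4),"tilt",np.degrees(np.arccos(-z[2,2])).round(2),"az",np.degrees(np.arctan2(z[1,2],z[0,2])).round(2),"yaz",np.degrees(np.arctan2(z[1,1],z[0,1])).round(2),"yz",z[2,1].round(4),"q",q.round(3).tolist(),"F",o["ft_force"].round(1),"M",o["ft_torque"].round(2),round(o["grip_width"],4),round(o["grasp_force"],1))
E
python3 st.py
```

```text
3.92 [0.396  0.0642 0.5845] tilt 3.85 az 9.81 yaz 97.43 yz 0.0028 q [0.16, 0.137, 0.784, 2.15, 0.001, 0.031] F [ 0.5  0.3 -0.8] M [ 0.    0.12 -0.  ] 0.0856 0.0
```

Request:
apply_moves([
  [[0,0,0.8,0,1],[0,0,0.8,0,1],[0,0,0.8,0,1],[0,0,0.8,0,1],[0,0,0.8,0,1],[0,0,0.8,0,1],[0,0,0.8,0,1],[0,0,0.8,0,1]],
])

```text
clock: 4.58
eef_pos: [0.3802, 0.0616, 0.6516]
tool_rot: [-0.064, 0.99, 0.012, 0.125]
ft_force: [-0.1, 0.2, -0.3]
grip_width: 0.0854
grasp_force: 0.0
```

```bash
python3 st.py
```

```text
4.58 [0.3802 0.0616 0.6516] tilt 14.42 az 9.33 yaz 97.48 yz 0.0083 q [0.16, 0.061, 0.891, 2.149, 0.001, 0.031] F [-0.1  0.2 -0.3] M [-0.02  0.26 -0.01] 0.0854 0.0
```

Request:
apply_moves([
  [[0,-0.3,0.8,0,1],[0,0,0.8,0,1],[0,0,0.8,0,1],[0,0,0.8,0,1],[0,0,0.8,0,1],[0,0,0.8,0,1],[0,0,0.8,0,1],[0,0,0.8,0,1]],
])

```text
clock: 5.25
eef_pos: [0.3733, 0.0505, 0.7205]
tool_rot: [-0.063, 0.974, 0.018, 0.218]
ft_force: [-0.1, -0.4, 0.1]
grip_width: 0.0853
grasp_force: 0.0
```

Request:
apply_moves([
  [[0,0,0.8,0,1],[0,0,0.8,0,1],[0,0,0.8,0,1],[0,0,0.8,0,1],[0,0,0.8,0,1],[0,0,0.8,0,1],[0,0,0.8,0,1],[0,0,0.8,0,1]],
])

```text
clock: 5.92
eef_pos: [0.369, 0.0508, 0.7889]
tool_rot: [-0.061, 0.949, 0.024, 0.308]
ft_force: [0.9, -0.6, 0.1]
grip_width: 0.0852
grasp_force: 0.0
```

```bash
python3 st.py
```

```text
5.92 [0.369  0.0508 0.7889] tilt 36.04 az 8.18 yaz 97.5 yz 0.0086 q [0.132, 0.025, 1.233, 2.149, 0.006, 0.006] F [ 0.9 -0.6  0.1] M [-0.06  0.58  0.03] 0.0852 0.0
```

Request:
apply_moves([
  [[-0.3,0,0.8,0,1],[-0.3,0,0.8,0,1],[-0.3,0,0.8,0,1],[-0.3,0,0.8,0,1],[-0.3,0,0.8,0,1],[-0.3,0,0.8,0,1],[-0.3,0,0.8,0,1],[-0.3,0,0.8,0,1]],
])

```text
clock: 6.58
eef_pos: [0.2817, 0.0481, 0.8515]
tool_rot: [-0.06, 0.916, 0.034, 0.395]
ft_force: [0.8, -0.2, 0.3]
grip_width: 0.086
grasp_force: 0.0
```

```bash
python3 st.py
```

```text
6.58 [0.2817 0.0481 0.8515] tilt 46.77 az 8.61 yaz 97.82 yz 0.0147 q [0.22, -0.118, 1.275, 2.149, -0.051, 0.068] F [ 0.8 -0.2  0.3] M [-0.1   0.67 -0.  ] 0.086 0.0
```

Request:
apply_moves([
  [[0.35,0.06,-0.9,-0.3,1],[0.35,0.06,-0.9,0,1],[0.35,0.06,-0.9,0,1],[0.35,0.06,-0.9,0,1],[0.35,0.06,-0.9,0,1],[0.35,0.06,-0.9,0,1],[0.35,0.06,-0.9,0,1],[0.35,0.06,-0.9,0,1]],
])

```text
clock: 7.25
eef_pos: [0.3812, 0.0654, 0.6028]
tool_rot: [-0.059, 0.916, 0.033, 0.395]
ft_force: [0.8, -0.3, 0.8]
grip_width: 0.0854
grasp_force: 0.0
```

Request:
apply_moves([
  [[0.3,0.06,-0.9,0,1],[0.3,0.06,-0.9,0,1],[0.3,0.06,-0.9,0,1],[0.3,0.06,-0.9,0,1],[0.3,0.06,-0.9,0,1],[0.3,0.06,-0.9,0,1],[0.3,0.06,-0.9,0,1],[0,0,0,0,1]],
])

```text
clock: 7.92
eef_pos: [0.4601, 0.0813, 0.3386]
tool_rot: [-0.059, 0.921, 0.032, 0.384]
ft_force: [-2.2, -0.7, -2.9]
grip_width: 0.0854
grasp_force: 0.0
```

```bash
python3 st.py; python3 - <<'E'
from h import *
p,d,P,T,K=cam("wrist");np.savez("/tmp/w2.npz",p=p,d=d,P=P)
cv2.imwrite("pics/w2.png",p)
E
```

```text
7.92 [0.4601 0.0813 0.3386] tilt 45.35 az 8.41 yaz 97.66 yz 0.0132 q [0.197, -0.397, -0.635, 0.542, -0.035, 0.054] F [-2.2 -0.7 -2.9] M [-0.13  0.96  0.07] 0.0854 0.0
```

View pics/w2.png

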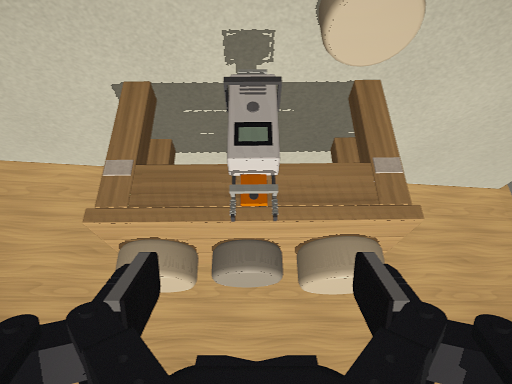

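```bash
python3 - <<'E'
from h import *
W=np.load("/tmp/w2.npz")["P"]
f=W.reshape(-1,3);f=f[np.isfinite(f[:,0])]
g=f[(f[:,2]>.105)&(f[:,2]<.178)&(abs(f[:,0]-.597)<.02)&(abs(f[:,1]-.1)<.03)]
A=np.c_[g[:,1],g[:,2],np.ones(len(g))];m=np.ones(len(g),bool)
for _ in range(6):
    k=np.linalg.lstsq(A[m],g[m,0],rcond=None)[0];m=abs(g[:,0]-A@k)<.003
th=-np.arctan(k[0]);print("front",k,m.sum(),np.degrees(th))
c,s=np.cos(th),np.sin(th);Rr=np.array([[c,s,0],[-s,c,0],[0,0,1]])
r=f@Rr.T; c0=np.array([.6135,.1015,0])@Rr.T; r=(r-c0)*1000
for n,lo,hi in(("case",105,180),("sh",184,194),("bar",198,235),("low",70,100)):
    b=r[(r[:,2]>lo)&(r[:,2]<hi)&(abs(r[:,0])<32)&(abs(r[:,1])<40)]; print(n,len(b),np.percentile(b,[1,25,50,75,99],axis=0).round(1).tolist())
b=r[(abs(r[:,0]-4)<1.5)&(abs(r[:,1])<20)&(r[:,2]>180)]; print(np.percentile(b[:,2],[0,5,25,50,75,95,100]).round(1),len(b))
E
```

```text
front [-0.13095792 -0.00773135  0.61081303] 2684 7.4608782915767895
case 2785 [[-18.9, -26.0, 105.8], [-17.5, -13.2, 126.1], [-16.9, 0.3, 145.7], [-16.4, 13.5, 163.8], [-14.4, 26.5, 179.5]]
sh 1143 [[-17.5, -25.7, 184.3], [-14.1, -13.2, 188.3], [-4.1, -0.1, 189.0], [7.3, 13.4, 189.5], [23.0, 26.2, 193.6]]
bar 1091 [[2.5, -24.3, 198.5], [4.3, -10.8, 210.8], [10.9, 0.6, 214.4], [12.5, 11.9, 221.8], [22.0, 24.6, 233.8]]
low 1151 [[-24.6, -32.1, 70.6], [-22.9, -17.2, 86.4], [-17.3, 0.7, 90.0], [-16.2, 18.3, 91.1], [21.4, 32.8, 99.7]]
[188.5 188.9 207.  209.8 212.5 214.4 215.2] 354
```

Request:
apply_moves([
  [[0.43,0.05,-0.8,0,1],[0.43,0.05,-0.8,0,1],[0.43,0.04,-0.85,0,1],[0.3,0.05,-0.3,0,1],[0.3,0.05,-0.3,0,1],[0.3,0.05,-0.3,0,1],[0.3,0.05,-0.3,0,1],[0,0,0,0,1]],
])

```text
clock: 8.63
eef_pos: [0.5682, 0.0964, 0.2086]
tool_rot: [-0.059, 0.916, 0.033, 0.396]
ft_force: [-0.4, -0.5, 0.1]
grip_width: 0.0853
grasp_force: 0.0
```

```bash
python3 st.py
```

```text
8.63 [0.5682 0.0964 0.2086] tilt 46.78 az 8.46 yaz 97.67 yz 0.0146 q [0.18, 0.002, -0.744, 0.008, -0.023, 0.042] F [-0.4 -0.5  0.1] M [-0.14  0.64  0.05] 0.0853 0.0
```

Request:
apply_moves([
  [[0,0,-0.3,0,1],[0,0,-0.3,0,1],[0.27,0.03,-0.27,0,1],[0.27,0.03,-0.27,0,1],[0.27,0.03,-0.27,0,1],[0.27,0.03,-0.27,0,1],[0,0,0,0,1],[0,0,0,0,1]],
])

```text
clock: 9.3
eef_pos: [0.6099, 0.1008, 0.1419]
tool_rot: [-0.058, 0.916, 0.033, 0.396]
ft_force: [-1.1, -0.0, 0.7]
grip_width: 0.0857
grasp_force: 0.0
```

```bash
python3 st.py
```

```text
9.3 [0.6099 0.1008 0.1419] tilt 46.78 az 8.45 yaz 97.67 yz 0.0146 q [0.172, 0.212, -0.746, -0.203, -0.018, 0.037] F [-1.1 -0.   0.7] M [-0.1   0.69  0.01] 0.0857 0.0
```

Request:
apply_moves([
  [[0,0,0,0,0.25],[0,0,0,0,0.25],[0,0,0,0,0.25],[0,0,0,0,0.25],[0,0,0,0,0.25],[0,0,0,0,0.25],[0,0,0,0,0.25],[0,0,0,0,0.25]],
])

```text
clock: 9.97
eef_pos: [0.6091, 0.1004, 0.1415]
tool_rot: [-0.058, 0.916, 0.033, 0.396]
ft_force: [-3.6, -1.0, 6.5]
grip_width: 0.0538
grasp_force: 23.9
```

```bash
python3 st.py
```

```text
9.97 [0.6091 0.1004 0.1415] tilt 46.81 az 8.43 yaz 97.65 yz 0.0144 q [0.172, 0.211, -0.749, -0.206, -0.018, 0.037] F [-3.6 -1.   6.5] M [-0.15  0.43 -0.09] 0.0538 23.9
```

Request:
apply_moves([
  [[0,0,0.1,0,0.25],[0,0,0.1,0,0.25],[0,0,0.05,0,0.25],[0,0,0,0,0.25],[0,0,0,0,0.25]],
])

```text
clock: 10.38
eef_pos: [0.6081, 0.1005, 0.1496]
tool_rot: [-0.059, 0.917, 0.033, 0.394]
ft_force: [0.7, 0.1, -1.9]
grip_width: 0.0538
grasp_force: 23.3
```

Request:
apply_moves([
  [[0,0,0.05,0,0.25],[0,0,0,0,0.25]],
])

```text
clock: 10.55
eef_pos: [0.6083, 0.1005, 0.1517]
tool_rot: [-0.059, 0.917, 0.033, 0.394]
ft_force: [0.1, -0.5, -1.5]
grip_width: 0.0541
grasp_force: 23.3
```

Request:
apply_moves([
  [[0,0,0.05,0,0.25],[0,0,0,0,0.25]],
])

```text
clock: 10.72
eef_pos: [0.6084, 0.1005, 0.154]
tool_rot: [-0.059, 0.916, 0.033, 0.394]
ft_force: [-0.6, -0.0, -0.9]
grip_width: 0.0537
grasp_force: 23.3
```

Request:
apply_moves([
  [[0,0,0.05,0,0.25],[0,0,0,0,0.25]],
])

```text
clock: 10.88
eef_pos: [0.6085, 0.1005, 0.1562]
tool_rot: [-0.059, 0.916, 0.033, 0.395]
ft_force: [0.6, -0.5, -1.4]
grip_width: 0.0537
grasp_force: 23.3
```

Request:
apply_moves([
  [[0,0,0.04,0,0.25],[0,0,0,0,0.25]],
])

```text
clock: 11.05
eef_pos: [0.6085, 0.1005, 0.1578]
tool_rot: [-0.059, 0.916, 0.033, 0.395]
ft_force: [-0.1, 0.1, -1.6]
grip_width: 0.0534
grasp_force: 23.3
```

Request:
apply_moves([
  [[0,0,0.04,0,0.25],[0,0,0,0,0.25]],
])

```text
clock: 11.22
eef_pos: [0.6079, 0.1004, 0.1586]
tool_rot: [-0.059, 0.917, 0.033, 0.394]
ft_force: [-0.2, -0.8, -2.7]
grip_width: 0.0539
grasp_force: 23.5
```

```bash
python3 st.py
```

```text
11.22 [0.6079 0.1004 0.1586] tilt 46.55 az 8.44 yaz 97.66 yz 0.0144 q [0.172, 0.172, -0.727, -0.141, -0.018, 0.037] F [-0.2 -0.8 -2.7] M [-0.2   1.21 -0.02] 0.0539 23.5
```

Request:
apply_moves([
  [[0,0,0.03,0,0.25],[0,0,0,0,0.25]],
])

```text
clock: 11.38
eef_pos: [0.6074, 0.1003, 0.159]
tool_rot: [-0.059, 0.917, 0.033, 0.393]
ft_force: [0.2, -0.4, -7.0]
grip_width: 0.0534
grasp_force: 22.8
```

Request:
apply_moves([
  [[0,0,0.03,0,0.25],[0,0,0,0,0.25]],
])

```text
clock: 11.55
eef_pos: [0.6075, 0.1003, 0.1602]
tool_rot: [-0.059, 0.917, 0.033, 0.393]
ft_force: [0.1, -1.2, -7.4]
grip_width: 0.0541
grasp_force: 22.9
```

Request:
apply_moves([
  [[0,0,0.03,0,0.25],[0,0,0,0,0.25]],
])

```text
clock: 11.72
eef_pos: [0.6074, 0.1003, 0.1615]
tool_rot: [-0.059, 0.917, 0.033, 0.393]
ft_force: [0.0, 0.3, -9.1]
grip_width: 0.0537
grasp_force: 22.7
```

```bash
python3 st.py
```

```text
11.72 [0.6074 0.1003 0.1615] tilt 46.47 az 8.45 yaz 97.67 yz 0.0143 q [0.172, 0.165, -0.723, -0.128, -0.018, 0.037] F [ 0.   0.3 -9.1] M [-0.4   1.96  0.02] 0.0537 22.7
```

Request:
apply_moves([
  [[0,0,0.03,0,0.25],[0,0,0.03,0,0.25],[0,0,0,0,0.25]],
])

```text
clock: 11.97
eef_pos: [0.6074, 0.1003, 0.1639]
tool_rot: [-0.059, 0.917, 0.033, 0.393]
ft_force: [0.1, 0.1, -10.0]
grip_width: 0.0542
grasp_force: 22.7
```

```bash
python3 st.py;python3 - <<'E'
from h import *
p,d,P,T,K=cam("wrist");np.savez("/tmp/w3.npz",p=p,d=d,P=P)
cv2.imwrite("pics/w3.png",p)
E
```

```text
11.97 [0.6074 0.1003 0.1639] tilt 46.47 az 8.45 yaz 97.67 yz 0.0144 q [0.172, 0.161, -0.72, -0.12, -0.018, 0.037] F [  0.1   0.1 -10. ] M [-0.39  2.27  0.03] 0.0542 22.7
```

View pics/w3.png

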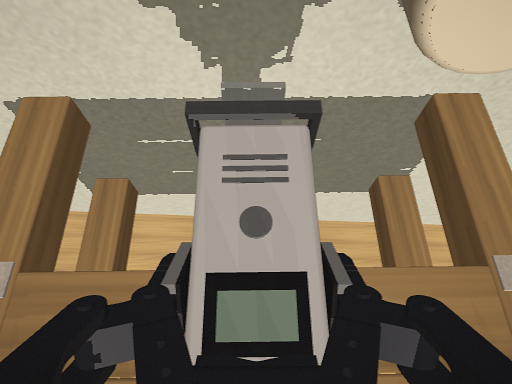

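```bash
cat > lg.py <<'E'
from h import *
import sys
def meas(name=None,D=None):
    p,d,P,T,K=cam("wrist"); 
    if name: cv2.imwrite(name,p)
    o=get_obs()
    M=R.from_quat(o["tool_rot"]).as_matrix(); q=(P-o["eef_pos"])@M   # tool coords
    return p,P,q,o
def pitch(P,rows=(130,268),cols=(215,300)):
    # front-face normal in world, robust
    f=P[rows[0]:rows[1],cols[0]:cols[1]].reshape(-1,3);f=f[np.isfinite(f[:,0])]
    for _ in range(5):
        c=f.mean(0);u,s,v=np.linalg.svd(f-c,full_matrices=False);n=v[2];r=(f-c)@n;f=f[abs(r)<max(.0015,2*r.std())]
    n*=np.sign(-n[0]);return c,n,len(f)
if __name__=="__main__":
    p,P,q,o=meas(sys.argv[1] if len(sys.argv)>1 else None)
    c,n,k=pitch(P); print("face c",c.round(4),"n",n.round(3),"pitch deg (foot out +)",np.degrees(np.arcsin(n[2])).round(2),"az",np.degrees(np.arctan2(-n[1],-n[0])).round(2),k)
    s=P[:,240:275]; 
    for v in range(90,135,3): print(v,np.nanmedian(s[v],axis=0).round(4).tolist())
E
python3 lg.py
```

```text
face c [0.5952 0.1001 0.1313] n [-0.991 -0.134  0.014] pitch deg (foot out +) 0.79 az 7.7 11163
90 [0.5965, 0.1011, 0.0693]
93 [0.599, 0.1016, 0.0691]
96 [0.601, 0.1019, 0.0692]
99 [0.6033, 0.1022, 0.0693]
102 [0.5899, 0.1001, 0.0834]
105 [0.5898, 0.1001, 0.0853]
108 [0.5897, 0.0998, 0.0871]
111 [0.5901, 0.1001, 0.0888]
114 [0.5906, 0.1004, 0.0902]
117 [0.5926, 0.1, 0.0903]
120 [0.6212, 0.1046, 0.0691]
123 [0.6239, 0.105, 0.0692]
126 [0.5952, 0.1008, 0.0937]
129 [0.5948, 0.1009, 0.0958]
132 [0.5948, 0.1008, 0.0976]
```

Request:
apply_moves([
  [[0,0,0.03,0,0.25],[-0.03,-0.004,0,0,0.25],[-0.03,-0.004,0,0,0.25],[-0.03,-0.004,0,0,0.25],[0,0,0,0,0.25]],
])

```text
clock: 12.48
eef_pos: [0.6046, 0.1002, 0.1663]
tool_rot: [-0.059, 0.916, 0.033, 0.394]
ft_force: [0.5, 0.6, -9.9]
grip_width: 0.0537
grasp_force: 20.7
```

```bash
python3 st.py;python3 lg.py
```

```text
12.48 [0.6046 0.1002 0.1663] tilt 46.64 az 8.49 yaz 97.7 yz 0.0147 q [0.172, 0.151, -0.726, -0.12, -0.018, 0.037] F [ 0.5  0.6 -9.9] M [-0.35  2.18  0.12] 0.0537 20.7
face c [0.5898 0.0996 0.1353] n [-0.987 -0.136  0.087] pitch deg (foot out +) 4.97 az 7.84 11024
90 [0.5966, 0.1021, 0.0692]
93 [0.5986, 0.1019, 0.0691]
96 [0.6011, 0.1022, 0.0693]
99 [0.6036, 0.1025, 0.0692]
102 [0.5896, 0.1004, 0.0836]
105 [0.5899, 0.1002, 0.0853]
108 [0.5898, 0.1005, 0.0872]
111 [0.5898, 0.1001, 0.089]
114 [0.5909, 0.1004, 0.09]
117 [0.5872, 0.0998, 0.095]
120 [0.5868, 0.0999, 0.0972]
123 [0.5867, 0.0996, 0.0989]
126 [0.5869, 0.0997, 0.1004]
129 [0.5872, 0.0996, 0.1021]
132 [0.5873, 0.0998, 0.1037]
```

Request:
apply_moves([
  [[-0.036,-0.005,0.011,0,0.25],[-0.036,-0.005,0.012,0,0.25],[-0.036,-0.005,0.013,0,0.25],[-0.036,-0.005,0.014,0,0.25],[-0.036,-0.005,0.015,0,0.25],[0,0,0,0,0.25]],
])

```text
clock: 13.03
eef_pos: [0.5975, 0.0989, 0.1693]
tool_rot: [-0.058, 0.916, 0.033, 0.395]
ft_force: [0.5, 0.9, -7.3]
grip_width: 0.0536
grasp_force: 20.2
```

```bash
python3 st.py;python3 lg.py|head -1
```

```text
13.03 [0.5975 0.0989 0.1693] tilt 46.67 az 8.44 yaz 97.66 yz 0.0144 q [0.173, 0.132, -0.738, -0.114, -0.019, 0.037] F [ 0.5  0.9 -7.3] M [-0.3   2.03  0.15] 0.0536 20.2
face c [0.5773 0.0975 0.1414] n [-0.958 -0.134  0.253] pitch deg (foot out +) 14.63 az 7.96 10997
```

Request:
apply_moves([
  [[0,0,0.035,0,0.25],[0,0,0.03,0,0.25],[-0.035,-0.005,0.022,0,0.25],[-0.035,-0.005,0.022,0,0.25],[0,0,0,0,0.25]],
])

```text
clock: 13.5
eef_pos: [0.5943, 0.0984, 0.173]
tool_rot: [-0.058, 0.917, 0.033, 0.394]
ft_force: [-1.3, -0.8, -8.2]
grip_width: 0.0534
grasp_force: 20.0
```

```bash
python3 st.py;python3 lg.py|head -1
```

```text
13.5 [0.5943 0.0984 0.173 ] tilt 46.59 az 8.42 yaz 97.65 yz 0.0143 q [0.173, 0.119, -0.739, -0.1, -0.019, 0.038] F [-1.3 -0.8 -8.2] M [-0.38  2.23  0.08] 0.0534 20.0
face c [0.572  0.0967 0.1462] n [-0.939 -0.132  0.319] pitch deg (foot out +) 18.6 az 7.98 10967
```

Request:
apply_moves([
  [[-0.035,-0.005,0.025,0,0.25],[-0.035,-0.005,0.025,0,0.25],[-0.035,-0.005,0.025,0,0.25],[-0.035,-0.005,0.022,0,0.25],[0,0,0,0,0.25]],
])

```text
clock: 13.97
eef_pos: [0.5895, 0.0977, 0.178]
tool_rot: [-0.058, 0.916, 0.033, 0.395]
ft_force: [-0.1, -0.4, -7.1]
grip_width: 0.0541
grasp_force: 19.6
```

```bash
python3 st.py;python3 lg.py pics/w4.png
```

```text
13.97 [0.5895 0.0977 0.178 ] tilt 46.72 az 8.43 yaz 97.65 yz 0.0145 q [0.173, 0.101, -0.745, -0.09, -0.019, 0.038] F [-0.1 -0.4 -7.1] M [-0.44  1.95  0.02] 0.0541 19.6
face c [0.5625 0.0954 0.1537] n [-0.875 -0.124  0.468] pitch deg (foot out +) 27.88 az 8.07 11003
90 [0.5434, 0.0934, 0.1169]
93 [0.5442, 0.0933, 0.1178]
96 [0.5445, 0.0934, 0.1189]
99 [0.5451, 0.0935, 0.1197]
102 [0.5455, 0.0936, 0.121]
105 [0.5462, 0.0938, 0.1219]
108 [0.5466, 0.0936, 0.1228]
111 [0.5473, 0.0938, 0.1238]
114 [0.5476, 0.094, 0.125]
117 [0.5483, 0.0939, 0.126]
120 [0.5488, 0.0937, 0.1269]
123 [0.5494, 0.094, 0.1279]
126 [0.5498, 0.094, 0.129]
129 [0.5497, 0.0941, 0.1305]
132 [0.5502, 0.0941, 0.1315]
```

View pics/w4.png

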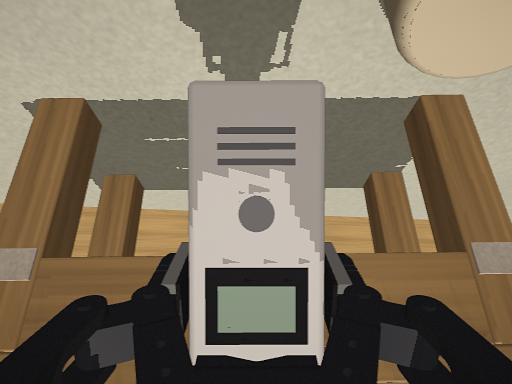

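Request:
apply_moves([
  [[0,0,-0.06,0,0.25],[0,0,-0.07,0,0.25],[-0.035,-0.005,-0.068,0,0.25],[-0.035,-0.005,-0.068,0,0.25],[-0.035,-0.005,-0.068,0,0.25],[0,0,0,0,0.25]],
])

```text
clock: 14.52
eef_pos: [0.5846, 0.0971, 0.1632]
tool_rot: [-0.059, 0.917, 0.033, 0.394]
ft_force: [0.7, -0.1, -1.5]
grip_width: 0.0536
grasp_force: 20.0
```

```bash
python3 st.py;python3 lg.py|head -1
```

```text
14.52 [0.5846 0.0971 0.1632] tilt 46.6 az 8.45 yaz 97.67 yz 0.0145 q [0.174, 0.122, -0.774, -0.138, -0.019, 0.038] F [ 0.7 -0.1 -1.5] M [-0.11  0.95  0.03] 0.0536 20.0
face c [0.5577 0.0948 0.139 ] n [-0.875 -0.125  0.467] pitch deg (foot out +) 27.84 az 8.14 10951
```

Request:
apply_moves([
  [[-0.05,-0.007,-0.093,0,0.25],[-0.05,-0.007,-0.093,0,0.25],[-0.05,-0.007,-0.093,0,0.25],[-0.05,-0.007,-0.093,0,0.25],[-0.05,-0.007,-0.093,0,0.25],[-0.05,-0.007,-0.093,0,0.25],[-0.05,-0.007,-0.093,0,0.25],[0,0,0,0,0.25]],
])

```text
clock: 15.23
eef_pos: [0.5697, 0.095, 0.1361]
tool_rot: [-0.059, 0.917, 0.033, 0.393]
ft_force: [0.1, 0.8, -0.8]
grip_width: 0.0535
grasp_force: 20.0
```

```bash
python3 st.py;python3 lg.py|head -1
```

```text
15.23 [0.5697 0.095  0.1361] tilt 46.47 az 8.45 yaz 97.67 yz 0.0144 q [0.175, 0.158, -0.84, -0.238, -0.02, 0.039] F [ 0.1  0.8 -0.8] M [-0.14  0.99 -0.02] 0.0535 20.0
face c [0.5427 0.0927 0.1119] n [-0.874 -0.124  0.469] pitch deg (foot out +) 27.98 az 8.09 10995
```

Request:
apply_moves([
  [[-0.06,-0.008,-0.1,0,0.2],[-0.06,-0.008,-0.1,0,0.1],[-0.06,-0.008,-0.05,0,0],[0,0,0,0,0],[0,0,0,0,-0.2],[0,0,0,0,-0.2]],
])

```text
clock: 15.78
eef_pos: [0.5639, 0.0943, 0.1278]
tool_rot: [-0.059, 0.916, 0.033, 0.395]
ft_force: [-0.2, -0.1, -1.7]
grip_width: 0.0535
grasp_force: 64.0
```

```bash
python3 st.py;python3 lg.py|head -1; cat > kin.py <<'E'
import numpy as np
D=np.array([ # x y z j2 j3 j4
[.1138,.4863,.2474,.2414,.0037,1.3352],[.4905,.0902,.3039,.22,.122,1.471],[.4856,.0757,.4913,.275,.686,1.977],[.4706,.0726,.5602,.299,.924,2.149],
[.4904,.0724,.4731,.241,.589,1.886],[.396,.0642,.5845,.137,.784,2.15],[.3802,.0616,.6516,.061,.891,2.149],[.369,.0508,.7889,.025,1.233,2.149],
[.5682,.0964,.2086,.002,-.744,.008],[.6099,.1008,.1419,.212,-.746,-.203],[.6074,.1003,.1639,.161,-.72,-.12],[.5895,.0977,.178,.101,-.745,-.09],[.5697,.095,.1361,.158,-.84,-.238]])
r=np.hypot(D[:,0],D[:,1]);z=D[:,2];a=D[:,3];e=D[:,4]-a;p=D[:,5]-e;o=np.ones(len(r));O=0*o
A=np.r_[np.c_[o,O,np.sin(a),np.cos(a),np.cos(e),np.sin(e),np.cos(p),np.sin(p)],np.c_[O,o,np.cos(a),-np.sin(a),np.sin(e),-np.cos(e),-np.sin(p),np.cos(p)]]
k,res,rk,sv=np.linalg.lstsq(A,np.r_[r,z],rcond=None)
def fk(j2,j3,j4):
    e=j3-j2;p=j4-e
    return (k[0]+k[2]*np.sin(j2)+k[3]*np.cos(j2)+k[4]*np.cos(e)+k[5]*np.sin(e)+k[6]*np.cos(p)+k[7]*np.sin(p),
            k[1]+k[2]*np.cos(j2)-k[3]*np.sin(j2)+k[4]*np.sin(e)-k[5]*np.cos(e)-k[6]*np.sin(p)+k[7]*np.cos(p))
if __name__=="__main__":
    print(k.round(4),"rms",np.sqrt(np.mean((A@k-np.r_[r,z])**2)),rk)
    from scipy.optimize import fsolve
    for tl in(46,55,65,75):
        pp=np.pi/2-np.radians(tl)
        for rr,zz in((.58,.085),(.58,.12),(.62,.085)):
            s=fsolve(lambda q:np.subtract(fk(q[0],q[1],pp-q[0]+q[1]),(rr,zz)),[.15,-.8]); print(tl,rr,zz,"j2,j3,j4",s.round(2),round(pp-s[0]+s[1],2), "ok" if np.allclose(fk(s[0],s[1],pp-s[0]+s[1]),(rr,zz),atol=1e-4) else "no")
E
python3 kin.py
```

```text
15.78 [0.5639 0.0943 0.1278] tilt 46.65 az 8.45 yaz 97.67 yz 0.0145 q [0.176, 0.17, -0.867, -0.28, -0.021, 0.04] F [-0.2 -0.1 -1.7] M [-0.11  0.88 -0.06] 0.0535 64.0
face c [0.5372 0.092  0.1035] n [-0.876 -0.125  0.466] pitch deg (foot out +) 27.78 az 8.14 10961
[ 1.300e-03  2.402e-01  4.940e-01 -1.600e-03  3.913e-01 -7.900e-03
  3.883e-01  2.000e-04] rms 0.00014254727868815922 8
46 0.58 0.085 j2,j3,j4 [ 0.3  -0.88] -0.41 ok
46 0.58 0.12 j2,j3,j4 [ 0.2  -0.85] -0.28 ok
46 0.62 0.085 j2,j3,j4 [ 0.35 -0.79] -0.36 ok
55 0.58 0.085 j2,j3,j4 [ 0.41 -1.01] -0.81 ok
55 0.58 0.12 j2,j3,j4 [ 0.29 -0.99] -0.66 ok
55 0.62 0.085 j2,j3,j4 [ 0.44 -0.91] -0.74 ok
65 0.58 0.085 j2,j3,j4 [ 0.65 -1.12] -1.34 ok
65 0.58 0.12 j2,j3,j4 [ 0.5  -1.11] -1.17 ok
65 0.62 0.085 j2,j3,j4 [ 0.63 -1.02] -1.22 ok
75 0.58 0.085 j2,j3,j4 [ 0.97 -1.17] -1.88 ok
75 0.58 0.12 j2,j3,j4 [ 0.82 -1.18] -1.74 ok
75 0.62 0.085 j2,j3,j4 [ 0.89 -1.06] -1.7 ok
```

```bash
python3 - <<'E'
from h import *
for n in("top","scene"):
    z=np.load(f"/tmp/{n}.npz");P=z["P"];p=z["p"]
    m=(abs(P[...,0]-.52)<.1)&(abs(P[...,1]+.30)<.1)&(P[...,2]>.027)&(P[...,2]<.042)
    q=P[m];print(n,len(q),cv2.minAreaRect((q[:,:2]*1000).astype(np.float32)),np.median(q[:,2]))
    fl=P[(abs(P[...,0]-.52)<.03)&(abs(P[...,1]+.30)<.03)&(P[...,2]<.022)]
    print(" floor",len(fl),fl.mean(0) if len(fl) else "", cv2.minAreaRect((fl[:,:2]*1000).astype(np.float32)) if len(fl)>5 else "")
    hs=cv2.cvtColor(p,cv2.COLOR_BGR2HSV);g=m&(hs[...,1]>90)&(hs[...,0]>40)&(hs[...,0]<90);print(" lamp",P[g].mean(0) if g.any() else None)
E
```

```text
top 683 ((518.99072265625, -295.325927734375), (109.84551239013672, 85.37626647949219), 43.36819076538086) 0.035254975729595905
 floor 172 [ 0.52174371 -0.29913278  0.00974219] ((521.2979736328125, -297.7897033691406), (56.99089431762695, 32.735355377197266), 43.17893981933594)
 lamp [ 0.52996233 -0.28634398  0.03466069]
scene 696 ((519.9223022460938, -296.2757568359375), (112.78988647460938, 87.4268569946289), 42.4627799987793) 0.037166698932821984
 floor 139 [ 0.51355954 -0.29616983  0.01274665] ((524.6898803710938, -307.97674560546875), (50.56886672973633, 62.80754089355469), 44.6077766418457)
 lamp [ 0.50667011 -0.26100361  0.04067007]
```

Request:
apply_moves([
  [[-0.3,-0.04,0,0,-0.2],[-0.6,-0.08,0.2,0,-0.2],[-0.6,-0.08,0.6,0,-0.2],[-0.5,-0.06,0.8,0,-0.2],[-0.5,-0.06,0.8,0,-0.2],[-0.5,-0.06,0.8,0,-0.2],[-0.5,-0.06,0.8,0,-0.2],[-0.3,0,0.9,0,-0.2]],
])

```text
clock: 16.5
eef_pos: [0.4086, 0.0759, 0.3239]
tool_rot: [-0.058, 0.917, 0.033, 0.394]
ft_force: [2.4, -0.5, -2.9]
grip_width: 0.0528
grasp_force: 64.3
```

Request:
apply_moves([
  [[-0.2,0,0.9,0,-0.2],[-0.2,0,0.9,0,-0.2],[-0.2,0,0.9,0,-0.2],[-0.2,0,0.9,0,-0.2],[-0.1,0,0.9,0,-0.2],[-0.1,0,0.9,0,-0.2],[-0.1,0,0.9,0,-0.2],[0,0,0.9,0,-0.2]],
])

```text
clock: 17.17
eef_pos: [0.3662, 0.0765, 0.6142]
tool_rot: [-0.059, 0.916, 0.033, 0.395]
ft_force: [0.8, -0.0, -0.6]
grip_width: 0.0532
grasp_force: 64.3
```

```bash
python3 st.py
```

```text
17.17 [0.3662 0.0765 0.6142] tilt 46.76 az 8.5 yaz 97.7 yz 0.0149 q [0.278, -0.506, 0.034, 1.299, -0.094, 0.11] F [ 0.8 -0.  -0.6] M [-0.12  0.94 -0.01] 0.0532 64.3
```

Request:
apply_moves([
  [[-0.3,-0.12,0.85,0,-0.2],[-0.3,-0.12,0.85,0,-0.2],[-0.3,-0.12,0.85,0,-0.2],[-0.3,-0.12,0.85,0,-0.2],[-0.3,-0.12,0.85,0,-0.2],[-0.3,-0.12,0.85,0,-0.2],[-0.3,-0.12,0.85,0,-0.2],[-0.3,-0.05,0.7,0,-0.2]],
])

```text
clock: 17.83
eef_pos: [0.2787, 0.0432, 0.8532]
tool_rot: [-0.058, 0.914, 0.033, 0.399]
ft_force: [0.3, 0.1, 0.5]
grip_width: 0.0532
grasp_force: 64.3
```

```bash
python3 st.py
```

```text
17.83 [0.2787 0.0432 0.8532] tilt 47.22 az 8.42 yaz 97.63 yz 0.0148 q [0.175, -0.129, 1.265, 2.141, -0.02, 0.039] F [0.3 0.1 0.5] M [-0.07  0.74  0.03] 0.0532 64.3
```

Request:
apply_moves([
  [[-0.4,-0.06,0.8,0,-0.2],[-0.4,-0.06,0.8,0,-0.2],[-0.4,-0.06,0.8,0,-0.2],[-0.4,-0.06,0.8,0,-0.2],[-0.4,-0.06,0.8,0,-0.2],[-0.4,-0.06,0.8,0,-0.2],[0,0,0,0,-0.2]],
])

```text
clock: 18.42
eef_pos: [0.1926, 0.029, 0.8857]
tool_rot: [-0.057, 0.886, 0.039, 0.459]
ft_force: [-0.7, -0.1, -2.4]
grip_width: 0.0531
grasp_force: 66.2
```

```bash
python3 st.py
```

```text
18.42 [0.1926 0.029  0.8857] tilt 54.92 az 8.57 yaz 97.86 yz 0.0174 q [0.149, -0.262, 1.275, 2.15, 0.0, 0.021] F [-0.7 -0.1 -2.4] M [-0.15  1.11  0.  ] 0.0531 66.2
```

Request:
apply_moves([
  [[-0.4,-0.06,0.8,0,-0.2],[-0.4,-0.06,0.8,0,-0.2],[-0.4,-0.06,0.8,0,-0.2],[-0.4,-0.06,0.8,0,-0.2],[-0.4,-0.06,0.8,0,-0.2],[-0.3,-0.04,0.8,0,-0.2],[0,0,0,0,-0.2]],
])

```text
clock: 19.0
eef_pos: [0.1231, 0.0189, 0.9029]
tool_rot: [-0.055, 0.86, 0.043, 0.506]
ft_force: [-0.3, 1.1, -1.3]
grip_width: 0.0535
grasp_force: 66.1
```

```bash
python3 st.py
```

```text
19.0 [0.1231 0.0189 0.9029] tilt 61.07 az 8.58 yaz 97.99 yz 0.0187 q [0.147, -0.369, 1.275, 2.15, 0.002, 0.02] F [-0.3  1.1 -1.3] M [-0.18  1.15 -0.01] 0.0535 66.1
```

Request:
apply_moves([
  [[-0.3,-0.045,0.8,0,-0.2],[-0.3,-0.045,0.8,0,-0.2],[-0.3,-0.045,0.8,0,-0.2],[-0.3,-0.045,0.8,0,-0.2],[-0.3,-0.045,0.8,0,-0.2],[0,0,0,0,-0.2]],
])

```text
clock: 19.5
eef_pos: [0.0782, 0.0122, 0.9098]
tool_rot: [-0.054, 0.842, 0.046, 0.535]
ft_force: [-0.5, -0.4, -1.9]
grip_width: 0.0527
grasp_force: 66.1
```

```bash
python3 st.py; python3 lg.py|head -1
```

```text
19.5 [0.0782 0.0122 0.9098] tilt 64.97 az 8.58 yaz 98.06 yz 0.0193 q [0.148, -0.438, 1.275, 2.15, 0.002, 0.021] F [-0.5 -0.4 -1.9] M [-0.16  1.18 -0.02] 0.0527 66.1
face c [0.0601 0.0112 0.8782] n [-0.976 -0.141  0.165] pitch deg (foot out +) 9.48 az 8.24 10965
```

Request:
apply_moves([
  [[0.8,0,-0.3,0,-0.2],[0.9,-0.1,-0.35,0,-0.2],[0.9,-0.1,-0.35,0,-0.2],[0.9,-0.1,-0.35,0,-0.2],[0.9,-0.1,-0.35,0,-0.2],[0.9,-0.1,-0.35,0,-0.2],[0.9,-0.1,-0.35,0,-0.2],[0.9,-0.1,-0.4,0,-0.2]],
])

```text
clock: 20.22
eef_pos: [0.23, -0.0111, 0.8155]
tool_rot: [-0.037, 0.865, 0.046, 0.498]
ft_force: [-1.0, -1.7, -3.0]
grip_width: 0.0528
grasp_force: 66.1
```

Request:
apply_moves([
  [[0.14,-0.37,-0.85,-3.5,-0.2],[0.14,-0.37,-0.85,-3.5,-0.2],[0.14,-0.37,-0.85,-3.5,-0.2],[0.14,-0.37,-0.85,-3.5,-0.2],[0.14,-0.37,-0.85,-3.5,-0.2],[0.14,-0.37,-0.85,-3.5,-0.2],[0.14,-0.37,-0.85,-3.5,-0.2],[0,0,0,0,-0.2]],
])

```text
clock: 20.88
eef_pos: [0.2295, -0.1019, 0.566]
tool_rot: [0.142, 0.852, -0.072, 0.5]
ft_force: [0.2, 0.9, -2.4]
grip_width: 0.0533
grasp_force: 66.0
```

```bash
python3 st.py
```

```text
20.88 [ 0.2295 -0.1019  0.566 ] tilt 60.62 az -17.64 yaz 71.71 yz 0.02 q [1.262, -0.792, -0.213, 2.147, -1.058, 1.591] F [ 0.2  0.9 -2.4] M [0.4  1.17 0.04] 0.0533 66.0
```

Request:
apply_moves([
  [[0.3,0.1,-0.1,0,-0.2],[0.3,0.1,-0.1,0,-0.2],[0.4,0,-0.1,0,-0.2],[0.4,0,-0.1,0,-0.2],[0.5,0,0,0,-0.2],[0.5,0,0,0,-0.2],[0.5,0,0,0,-0.2],[0,0,0,0,-0.2]],
])

```text
clock: 21.55
eef_pos: [0.2369, -0.0726, 0.5409]
tool_rot: [0.162, 0.853, -0.068, 0.491]
ft_force: [0.1, -1.5, -2.1]
grip_width: 0.0533
grasp_force: 66.3
```

```bash
python3 st.py
```

```text
21.55 [ 0.2369 -0.0726  0.5409] tilt 59.45 az -18.59 yaz 69.94 yz 0.0434 q [1.106, -0.798, -0.282, 1.854, -1.021, 1.351] F [ 0.1 -1.5 -2.1] M [ 0.34  1.09 -0.11] 0.0533 66.3
```

Request:
apply_moves([
  [[0.3,0.7,0,0,-0.2],[0.35,0.7,0,0,-0.2],[0.35,0.7,0,0,-0.2],[0.4,0.6,0,0,-0.2],[0.5,0.5,0,0,-0.2],[0.6,0.3,0,0,-0.2],[0.7,0,0,0,-0.2],[0.7,0,0,0,-0.2]],
])

```text
clock: 22.22
eef_pos: [0.3946, 0.0699, 0.5407]
tool_rot: [0.156, 0.854, -0.068, 0.492]
ft_force: [-0.4, 0.8, -2.4]
grip_width: 0.0531
grasp_force: 66.3
```

```bash
python3 st.py
```

```text
22.22 [0.3946 0.0699 0.5407] tilt 59.52 az -18.23 yaz 70.53 yz 0.0367 q [0.743, -0.483, -0.281, 1.081, -0.852, 0.78] F [-0.4  0.8 -2.4] M [0.38 1.13 0.02] 0.0531 66.3
```

Request:
apply_moves([
  [[0.18,-0.6,-0.3,-2.1,-0.2],[0.18,-0.6,-0.4,-2.1,-0.2],[0.18,-0.6,-0.5,-2.1,-0.2],[0.18,-0.6,-0.5,-2.1,-0.2],[0.18,-0.6,-0.5,-2.1,-0.2],[0.18,-0.6,-0.6,-2.1,-0.2],[0.18,-0.6,-0.6,-2.1,-0.2],[0.18,-0.6,-0.6,-2.1,-0.2]],
])

```text
clock: 22.88
eef_pos: [0.4509, -0.1242, 0.3789]
tool_rot: [0.281, 0.822, -0.14, 0.475]
ft_force: [0.8, 0.5, -2.6]
grip_width: 0.0527
grasp_force: 66.3
```

Request:
apply_moves([
  [[0.18,-0.6,-0.6,-2.1,-0.2],[0.18,-0.6,-0.6,-2.1,-0.2],[0.18,-0.6,-0.6,-2.1,-0.2],[0.18,-0.6,-0.6,-2.1,-0.2],[0,0,0,-1.9,-0.2],[0,0,0,0,-0.2]],
])

```text
clock: 23.38
eef_pos: [0.4798, -0.2197, 0.2801]
tool_rot: [0.353, 0.795, -0.183, 0.458]
ft_force: [1.2, -0.3, -1.3]
grip_width: 0.0529
grasp_force: 66.2
```

```bash
python3 st.py; python3 lg.py pics/w5.png|head -1
```

```text
23.38 [ 0.4798 -0.2197  0.2801] tilt 59.07 az -45.76 yaz 43.12 yz 0.0327 q [-0.141, -0.162, -0.839, -0.029, -0.552, 0.416] F [ 1.2 -0.3 -1.3] M [0.81 0.74 0.05] 0.0529 66.2
face c [ 0.4664 -0.2028  0.2505] n [-0.666  0.697  0.265] pitch deg (foot out +) 15.38 az -46.31 10997
```

View pics/w5.png

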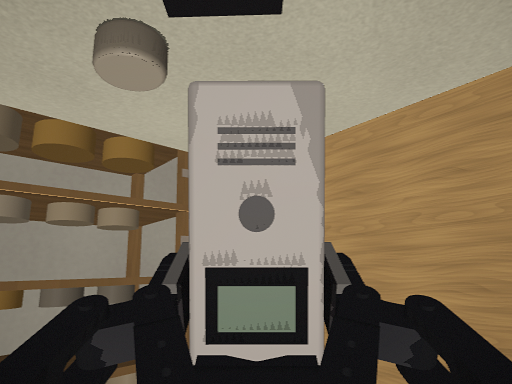

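```bash
python3 - <<'E'
from h import *
p,d,P,T,K=cam("wrist")
f=P.reshape(-1,3);f=f[np.isfinite(f[:,0])]
c0=np.array([.5195,-.296,0]);al=np.radians(-46.6);c,s=np.cos(al),np.sin(al);Rr=np.array([[c,s,0],[-s,c,0],[0,0,1]])
r=(f-c0)@Rr.T*1000;b=r[(r[:,2]>3)&(r[:,2]<45)&(abs(r[:,0])<70)&(abs(r[:,1])<75)]
print(len(b),np.percentile(b,[0,2,25,50,75,98,100],axis=0).round(1).tolist())
t=b[(b[:,2]>33)]; print("top",len(t),np.percentile(t,[0,2,50,98,100],axis=0).round(1).tolist() if len(t) else "")
n=b[b[:,2]<31];print(np.polyfit(n[:,1],n[:,0],1) if len(n)>9 else "", n.mean(0) if len(n) else "")
# logger corners: lowest part of front face in world & roll of bottom edge
row=[P[v] for v in (86,)]
for v in (84,88,100): print(v,P[v,195].round(4),P[v,256].round(4),P[v,318].round(4))
# top camera dock refine: subpixel contour
for nme in("top","scene"):
    z=np.load(f"/tmp/{nme}.npz");Q=z["P"].reshape(-1,3);Q=Q[np.isfinite(Q[:,0])]
    r=(Q-c0)@Rr.T*1000;m=(r[:,2]>28)&(r[:,2]<45)&(abs(r[:,0])<60)&(abs(r[:,1])<75);q=r[m]
    print(nme,"x",np.percentile(q[:,0],[1,99]).round(1),"y",np.percentile(q[:,1],[1,99]).round(1),
      "strip inner", [ (np.percentile(r[(r[:,2]<18)&(abs(r[:,0])<25)&(abs(r[:,1])<32)],k,axis=0)).round(1).tolist() for k in(2,98)])
E
```

```text
1550 [[24.1, -53.6, 33.3], [25.9, -51.5, 34.1], [30.3, -28.7, 34.8], [34.4, -2.3, 35.2], [38.5, 25.8, 35.6], [42.5, 53.8, 36.5], [43.5, 56.3, 37.1]]
top 1550 [[24.1, -53.6, 33.3], [25.9, -51.5, 34.1], [34.4, -2.3, 35.2], [42.5, 53.8, 36.5], [43.5, 56.3, 37.1]]
 
84 [ 0.4436 -0.2099  0.2088] [ 0.4603 -0.1934  0.2099] [ 0.4786 -0.1777  0.2101]
88 [ 0.4431 -0.2091  0.2111] [ 0.4606 -0.1938  0.2113] [ 0.4779 -0.1774  0.2122]
100 [ 0.4447 -0.2116  0.2145] [ 0.461  -0.1944  0.216 ] [ 0.478  -0.1779  0.2171]
top x [-43.2  40.5] y [-54.  54.] strip inner [[-12.5, -27.5, 4.7], [18.6, 27.3, 16.2]]
scene x [-40.6  43.3] y [-54.2  55.5] strip inner [[-19.2, -28.0, 8.4], [7.8, 20.1, 17.4]]
```

Request:
apply_moves([
  [[0.25,-0.45,-0.5,-0.3,-0.2],[0.25,-0.45,-0.6,0,-0.2],[0.25,-0.45,-0.6,0,-0.2],[0.25,-0.45,-0.6,0,-0.2],[0.22,-0.44,-0.6,0,-0.2],[0,0,-0.3,0,-0.2],[0,0,0,0,-0.2],[0,0,0,0,-0.2]],
])

```text
clock: 24.15
eef_pos: [0.529, -0.3088, 0.1555]
tool_rot: [0.354, 0.793, -0.183, 0.461]
ft_force: [-0.1, 0.0, -1.8]
grip_width: 0.0527
grasp_force: 66.1
```

```bash
python3 st.py; python3 lg.py |head -1
```

```text
24.15 [ 0.529  -0.3088  0.1555] tilt 59.42 az -45.72 yaz 43.04 yz 0.0366 q [-0.355, 0.281, -0.893, -0.595, -0.378, 0.279] F [-0.1  0.  -1.8] M [ 0.77  0.81 -0.05] 0.0527 66.1
face c [ 0.5157 -0.2919  0.1259] n [-0.666  0.699  0.26 ] pitch deg (foot out +) 15.05 az -46.41 11007
```

Request:
apply_moves([
  [[0,0,-0.3,0,-0.2],[0,0,-0.3,0,-0.2],[0,0,-0.3,0,-0.2],[0,0,-0.2,0,-0.2],[0,0,0,0,-0.2],[0,0,0,0,-0.2]],
])

```text
clock: 24.7
eef_pos: [0.5293, -0.3091, 0.1134]
tool_rot: [0.354, 0.792, -0.183, 0.462]
ft_force: [-0.3, 0.4, -0.1]
grip_width: 0.0527
grasp_force: 66.2
```

```bash
python3 st.py; python3 - <<'E'
from h import *
p,d,P,T,K=cam("wrist");o=get_obs();e=o["eef_pos"]
c0=np.array([.5195,-.296,0]);al=np.radians(-46.6);c,s=np.cos(al),np.sin(al);Rr=np.array([[c,s,0],[-s,c,0],[0,0,1]])
r=(P-c0)@Rr.T*1000
f=r.reshape(-1,3);f=f[np.isfinite(f[:,0])]
t=f[(f[:,2]>33)&(f[:,2]<38)&(abs(f[:,0])<60)&(abs(f[:,1])<70)];print("rim",len(t),np.percentile(t,[0,1,50,99,100],axis=0).round(1).tolist())
q=t[abs(t[:,1])<20];print("mid band x",np.percentile(q[:,0],[0,2,25,50,75,98,100]).round(1) if len(q) else "")
q=t[abs(t[:,0])<15];print("side y",sorted(q[:,1].round(1))[::max(1,len(q)//12)] if len(q) else "")
g=(f[:,2]>2)&(f[:,2]<30)&(abs(f[:,0])<25)&(abs(f[:,1])<32);print("in pocket",g.sum(),np.percentile(f[g],[2,50,98],axis=0).round(1).tolist() if g.any() else "")
print("tcp local",((e-c0)@Rr.T*1000).round(1))
for v in range(78,100,3): print(v,r[v,200].round(1),r[v,256].round(1),r[v,315].round(1))
E
```

```text
24.7 [ 0.5293 -0.3091  0.1134] tilt 59.61 az -45.67 yaz 43.05 yz 0.038 q [-0.355, 0.412, -0.927, -0.764, -0.378, 0.279] F [-0.3  0.4 -0.1] M [ 0.82  0.82 -0.  ] 0.0527 66.2
rim 18078 [[-43.3, -54.3, 33.0], [-42.2, -53.1, 33.2], [-27.3, 0.2, 35.1], [38.6, 55.6, 37.8], [43.6, 57.0, 38.0]]
mid band x [-43.1 -42.3 -41.  -39.1 -38.1 -22.1 -20.9]
side y [np.float64(-54.1), np.float64(-49.7), np.float64(-45.5), np.float64(-41.3), np.float64(-37.3), np.float64(-33.1), np.float64(-29.3), np.float64(35.3), np.float64(39.5), np.float64(43.7), np.float64(47.8), np.float64(52.0), np.float64(56.1)]
in pocket 2693 [[-6.3, -27.4, 8.7], [18.8, 3.4, 13.4], [20.2, 29.8, 28.5]]
tcp local [ 16.5  -1.9 113.8]
78 [ 19.4 -26.   15.2] [20.1  2.2 16. ] [ 9.1 29.7 24. ]
81 [-15.1 -20.2  38.4] [-14.1   1.5  38.7] [-14.6  24.5  39.9]
84 [-15.6 -20.1  40. ] [-15.5   1.5  40.9] [-14.9  24.3  41.5]
87 [-15.8 -20.1  41.4] [-15.7   1.4  42.3] [-15.   24.2  42.8]
90 [-15.1 -20.2  42.3] [-15.2   1.4  43.3] [-14.7  24.1  43.9]
93 [-15.6 -20.1  43.8] [-15.    1.3  44.4] [-14.4  24.1  45. ]
96 [-13.9 -20.4  44.1] [-14.4   1.3  45.3] [-15.   23.9  46.6]
99 [-15.1 -20.2  46.1] [-14.4   1.2  46.6] [-14.6  23.9  47.6]
```

Request:
apply_moves([
  [[-0.026,0.027,-0.1,0,-0.2],[0,0,-0.1,0,0.1],[0,0,-0.05,0,0.24],[0,0,0,0,0.25],[0,0,0,0,0.25],[0,0,0,0,0.25]],
])

```text
clock: 25.25
eef_pos: [0.5277, -0.3087, 0.102]
tool_rot: [0.355, 0.792, -0.183, 0.461]
ft_force: [1.6, -0.1, -0.7]
grip_width: 0.0533
grasp_force: 34.9
```

```bash
python3 st.py; cat > dk.py <<'E'
from lg import *
p,P,q,o=meas();c,n,k=pitch(P);print("lean",np.degrees(np.arcsin(n[2])).round(2),"az",np.degrees(np.arctan2(-n[1],-n[0])).round(2))
c0=np.array([.5195,-.296,0]);al=np.radians(-46.6);cc,s=np.cos(al),np.sin(al);Rr=np.array([[cc,s,0],[-s,cc,0],[0,0,1]])
r=(P-c0)@Rr.T*1000;nn=Rr@n
# face points on plane in local; lowest visible
d=((P-c)@n);cl=(abs(d)<.002);cl[:, :150]=0;cl[:,360:]=0;cl[330:]=0
f=r[cl];f=f[f[:,2]>5];z=np.percentile(f[:,2],.3)
print("tcp",((o["eef_pos"]-c0)@Rr.T*1000).round(1),"facelow z",z.round(1),"x there",np.median(f[f[:,2]<z+3][:,0]).round(1),"y mid",((np.percentile(f[:,1],1)+np.percentile(f[:,1],99))/2).round(1),"face top z",np.percentile(f[:,2],99.9).round(1))
E
python3 dk.py
```

```text
25.25 [ 0.5277 -0.3087  0.102 ] tilt 59.53 az -45.75 yaz 42.99 yz 0.0375 q [-0.355, 0.447, -0.936, -0.806, -0.379, 0.28] F [ 1.6 -0.1 -0.7] M [0.52 0.42 0.08] 0.0533 34.9
lean 14.8 az -46.36
tcp [ 14.9  -2.7 102. ] facelow z 32.4 x there -16.3 y mid -1.6 face top z 122.2
```

Request:
apply_moves([
  [[-0.034,0.036,0.008,0,0.26],[-0.034,0.036,0.008,0,0.26],[-0.034,0.036,0.01,0,0.26],[0,0,0,0,0.26]],
])

```text
clock: 25.63
eef_pos: [0.5227, -0.3039, 0.1025]
tool_rot: [0.355, 0.793, -0.183, 0.461]
ft_force: [0.8, -1.7, -1.2]
grip_width: 0.0543
grasp_force: 11.0
```

```bash
python3 st.py;python3 dk.py
```

```text
25.63 [ 0.5227 -0.3039  0.1025] tilt 59.45 az -45.78 yaz 42.99 yz 0.0364 q [-0.348, 0.439, -0.951, -0.809, -0.385, 0.284] F [ 0.8 -1.7 -1.2] M [0.58 0.58 0.01] 0.0543 11.0
lean 9.65 az -46.63
tcp [  8.   -3.1 102.4] facelow z 32.6 x there -16.5 y mid -2.2 face top z 122.5
```

Request:
apply_moves([
  [[-0.03,0.044,0.01,0,0.26],[-0.036,0.038,0.011,0,0.26],[-0.036,0.038,0.012,0,0.26],[-0.036,0.038,0.012,0,0.26],[0,0,0,0,0.26]],
])

```text
clock: 26.1
eef_pos: [0.5171, -0.2975, 0.1042]
tool_rot: [0.355, 0.793, -0.183, 0.461]
ft_force: [0.1, 0.4, -0.9]
grip_width: 0.0537
grasp_force: 11.1
```

```bash
python3 st.py;python3 dk.py
```

```text
26.1 [ 0.5171 -0.2975  0.1042] tilt 59.43 az -45.78 yaz 42.99 yz 0.0363 q [-0.337, 0.427, -0.968, -0.811, -0.394, 0.29] F [ 0.1  0.4 -0.9] M [ 0.57  0.74 -0.05] 0.0537 11.1
lean 3.66 az -46.83
tcp [ -0.5  -2.7 104.1] facelow z 33.1 x there -17.2 y mid -2.0 face top z 123.9
```

Request:
apply_moves([
  [[-0.038,0.04,0.005,0,0.26],[-0.03,0.034,0,0,0.26],[0,0,-0.06,0,0.26],[0,0,-0.06,0,0.26],[0,0,-0.06,0,0.26],[0,0,0,0,0.26]],
])

```text
clock: 26.65
eef_pos: [0.5148, -0.2947, 0.0966]
tool_rot: [0.355, 0.793, -0.183, 0.461]
ft_force: [1.6, -0.8, -2.8]
grip_width: 0.054
grasp_force: 11.1
```

```bash
python3 st.py;python3 dk.py
```

```text
26.65 [ 0.5148 -0.2947  0.0966] tilt 59.41 az -45.76 yaz 43.0 yz 0.0365 q [-0.332, 0.451, -0.979, -0.845, -0.398, 0.294] F [ 1.6 -0.8 -2.8] M [0.74 0.6  0.13] 0.054 11.1
lean 1.17 az -46.84
tcp [-4.1 -2.5 96.7] facelow z 34.0 x there -17.7 y mid -2.3 face top z 116.3
```

Request:
apply_moves([
  [[-0.006,0.007,-0.05,0,0.26],[0,0,-0.05,0,0.26],[0,0,-0.05,0,0.26],[0,0,0,0,0.26]],
])

```text
clock: 27.03
eef_pos: [0.5147, -0.2946, 0.091]
tool_rot: [0.355, 0.793, -0.183, 0.461]
ft_force: [1.1, -1.0, -2.8]
grip_width: 0.0539
grasp_force: 11.1
```

Request:
apply_moves([
  [[0,0,-0.04,0,0.26],[0,0,-0.04,0,0.26],[0,0,0,0,0.26]],
])

```text
clock: 27.28
eef_pos: [0.5153, -0.295, 0.0896]
tool_rot: [0.355, 0.792, -0.183, 0.463]
ft_force: [-2.6, 2.1, 5.5]
grip_width: 0.0537
grasp_force: 12.0
```

```bash
python3 st.py;python3 dk.py
```

```text
27.28 [ 0.5153 -0.295   0.0896] tilt 59.68 az -45.78 yaz 42.96 yz 0.0377 q [-0.331, 0.481, -0.984, -0.884, -0.4, 0.294] F [-2.6  2.1  5.5] M [ 0.03  0.27 -0.03] 0.0537 12.0
lean 1.35 az -47.03
tcp [-3.7 -2.4 89.7] facelow z 34.6 x there -17.4 y mid -2.4 face top z 109.3
```

Request:
apply_moves([
  [[0,0,0.01,0,0.28],[0,0,0,0,0.31],[0,0,0,0,0.35],[0,0,0,0,0.4],[0,0,0,0,0.45],[0,0,0,0,0.45]],
])

```text
clock: 27.83
eef_pos: [0.5145, -0.2946, 0.0884]
tool_rot: [0.355, 0.793, -0.183, 0.461]
ft_force: [-0.1, 0.7, -0.3]
grip_width: 0.0619
grasp_force: 0.0
```

```bash
python3 st.py;python3 dk.py
```

```text
27.83 [ 0.5145 -0.2946  0.0884] tilt 59.45 az -45.79 yaz 42.97 yz 0.0365 q [-0.331, 0.48, -0.984, -0.88, -0.399, 0.294] F [-0.1  0.7 -0.3] M [ 0.56  0.62 -0.05] 0.0619 0.0
lean 0.01 az -46.47
tcp [-4.5 -2.7 88.4] facelow z 34.9 x there -17.9 y mid -2.4 face top z 108.1
```

Request:
apply_moves([
  [[0,0,0,0,0.8],[0,0,0,0,1],[-0.15,0.155,0.13,0,1],[-0.3,0.31,0.26,0,1],[-0.4,0.41,0.35,0,1],[-0.5,0.51,0.43,0,1],[-0.5,0.51,0.6,0,1],[-0.3,0.3,0.8,0,1]],
])

```text
clock: 28.55
eef_pos: [0.4351, -0.206, 0.1948]
tool_rot: [0.356, 0.796, -0.185, 0.454]
ft_force: [1.2, 0.6, -0.3]
grip_width: 0.0853
grasp_force: 0.0
```

Request:
apply_moves([
  [[-0.2,0.2,0.8,0,1],[0,0,0.8,0,1],[0,0,0,0,1],[0,0,0,0,1]],
])

```text
clock: 28.88
eef_pos: [0.4306, -0.199, 0.2639]
tool_rot: [0.357, 0.792, -0.183, 0.46]
ft_force: [0.6, 0.3, -0.8]
grip_width: 0.0852
grasp_force: 0.0
```

```bash
python3 st.py; python3 - <<'E'
from h import *
p,d,P,T,K=cam("wrist");cv2.imwrite("pics/w6.png",p)
s,ds,Ps,_,_=cam("top")
cv2.imwrite("pics/fin.png",np.hstack([p,s])[:, :])
c0=np.array([.5195,-.296,0]);al=np.radians(-46.6);c,sn=np.cos(al),np.sin(al);Rr=np.array([[c,sn,0],[-sn,c,0],[0,0,1]])
for n,Q in(("wrist",P),("top",Ps)):
    r=((Q-c0)@Rr.T*1000).reshape(-1,3);r=r[np.isfinite(r[:,0])]
    for lo,hi in((120,140),(150,180),(34,38)):
        b=r[(r[:,2]>lo)&(r[:,2]<hi)&(abs(r[:,0])<45)&(abs(r[:,1])<57)]
        if len(b)>5: print(n,lo,len(b),np.percentile(b,[2,50,98],axis=0).round(1).tolist())
t0=np.load("/tmp/top.npz")["P"]
for q in [(169,185),(378,208),(240,240)]: print(q,t0[q[1],q[0]].round(3),Ps[q[1],q[0]].round(3))
cv2.imwrite("pics/fin.png",cv2.resize(np.hstack([p,s]),(800,300)))
E
```

```text
28.88 [ 0.4306 -0.199   0.2639] tilt 59.31 az -45.93 yaz 42.74 yz 0.0392 q [-0.085, -0.256, -0.953, -0.03, -0.6, 0.464] F [ 0.6  0.3 -0.8] M [ 0.68  0.61 -0.03] 0.0852 0.0
wrist 120 1776 [[-18.6, -24.1, 120.5], [-8.8, 1.2, 129.0], [11.5, 26.3, 138.9]]
wrist 150 535 [[9.0, -12.4, 150.4], [10.3, 1.2, 158.6], [14.5, 14.5, 165.5]]
wrist 34 3682 [[-40.5, -52.3, 34.2], [-15.7, -3.7, 35.3], [39.8, 55.4, 37.6]]
top 120 204 [[-19.4, -25.7, 123.5], [-4.6, -0.1, 129.1], [12.6, 25.3, 136.4]]
top 150 35 [[8.2, -13.4, 151.7], [9.8, -0.9, 163.6], [14.7, 13.2, 167.3]]
top 34 313 [[-42.0, -53.8, 34.1], [-11.1, -1.6, 35.8], [38.7, 53.6, 37.9]]
(169, 185) [0.535 0.22  0.051] [0.536 0.222 0.046]
(378, 208) [ 0.509 -0.457  0.045] [ 0.51  -0.458  0.044]
(240, 240) [ 0.376 -0.023  0.037] [ 0.376 -0.023  0.039]
```

View pics/fin.png

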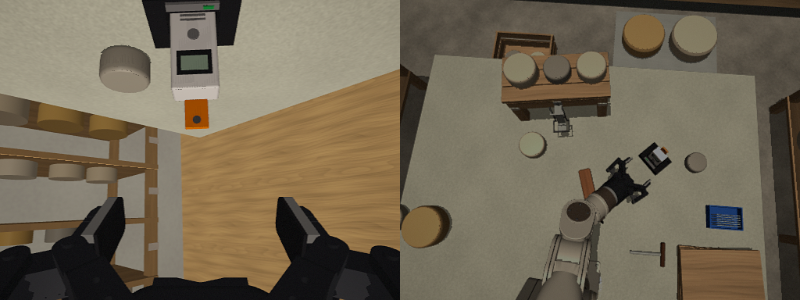

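The logger stands upright in the dock with its shoulder at about 130 mm, so its foot is on the floor. In the wrist view it is at about (195,60) with the tab at (197,113). The cheeses and brush have not moved, and the gripper is clear.

```bash
python3 -c "
from workcell import order
print(order.job_done())"
```

```text
the job is handed in; nothing more can be done
None
```

The job is handed in: the climate logger is off its holder and stands upright and fully home in the reader dock, released; the wrist force read about 10 N at most at each stop, the robot's clock showed about 29 s of the 61 s, and the two loose cheeses and the brush are where they were.

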